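# Ready the bench scale and load the motors for weighing

### The job

Weigh a batch of gimbal motors on the bench scale: take the socket key from its round rubber pad, use it (not the fingers) to turn both square-headed locking screws beside the scale a quarter turn anticlockwise to their stops, and stand the key upright back on the middle of the pad. After the screws are released, and while the pan is still empty, flip the toggle on the scale's front panel over to its other side to switch the scale on. Then lay every motor from the mat flat on the steel pan, side by side and clear of its rim, without knocking over the glass jar or the cleaner bottle.

Things in the scene. Friction and masses are not known exactly. Their poses are not given: they have to be found in the camera images.
- scale: Bench scale, fixed: white body 300 (x) by 260 (y) by 55 mm high, front panel towards its -x; the pan stands above the rear part. On each side (+y left, -y right) an ear 50 by 50 mm, 30 mm high, carries a locking screw, 160 mm from the scale's centre line. Origin: centre of its underside, on the bench; z up.
- pan (a point): Stainless steel pan fixed on the scale, 210 (x) by 250 (y) mm outside, edge 4 mm thick standing 8 mm above the flat. Point: 40 mm behind (+x) the scale's origin, centre of the flat's top face (80 mm above the bench); axes as the scale's.
- toggle (a joint): Power toggle on the scale's front panel: -0.4 = off, bat leaning to the scale's +y (left as seen from the robot); +0.4 = on, leaning to the scale's -y. Snaps over past 0; takes about 1 to 1.5 N sideways at the tip.
- toggle_tip (a point): Centre of the 11 mm ball at the end of the toggle's 7 mm thick steel bat, 34 mm from the pivot; the pivot (axis along the scale's x) lies 108 mm in front (-x) and 75 mm left (+y) of the scale's origin, 60 mm above the bench, in a low black housing (26 by 34 mm, top 63 mm above the bench), so the upright tip is at 94 mm.
- lock_left (a joint): Quarter-turn left locking screw, vertical axis: 0 = locked, grows ANTICLOCKWISE seen from above, stop at 1.5 rad = released. Stays where left; friction about 0.06 N m.
- lock_right (a joint): Quarter-turn right locking screw, vertical axis: 0 = locked, grows ANTICLOCKWISE seen from above, stop at 1.5 rad = released. Stays where left; friction about 0.06 N m.
- head_left (a point): Square brass head of the left (scale's +y side) locking screw: 13 mm across the flats, rising to 19 mm above the ear, its top 5 mm stepped inward as a lead-in (10 mm square up to 17 mm, then 7 mm square). Below it is a round flange, 26 mm diameter and 4 mm thick, that turns with it. Point on the vertical screw axis at the ear's top face (30 mm above the bench); its frame turns with the screw; x and y square to the flats.
- head_right (a point): Square brass head of the right (scale's -y side) locking screw: 13 mm across the flats, rising to 19 mm above the ear, its top 5 mm stepped inward as a lead-in (10 mm square up to 17 mm, then 7 mm square). Below it is a round flange, 26 mm diameter and 4 mm thick, that turns with it. Point on the vertical screw axis at the ear's top face (30 mm above the bench); its frame turns with the screw; x and y square to the flats.
- key: Loose socket key, 116 mm tall, 160 g, standing upright on its pad: a 30 mm square steel socket at the bottom (38 mm tall, open below: 16 mm square opening, 26 mm deep, sides along the key's x and y), a 16 mm round shank, and on top a flat black grip, 44 mm wide (key's x), 12 mm thick (key's y), from 70 to 116 mm above the origin. Origin: centre of the underside; z up.
- key_grip (a point): Middle of the key's flat grip, 95 mm above the key's origin; pinch across its 12 mm thickness (key's y).
- key_pad: Round grey rubber pad fixed to the bench, 90 mm diameter, 3 mm thick. Origin: centre of its underside. The key starts and ends standing on it.
- mat: Thin grey-blue bench mat, 240 by 240 by 2 mm, fixed; the motors start on it. Origin: centre of its underside.
- motor1: Gimbal motor: a black pancake-shaped cylinder, 42 mm diameter, 24 mm tall (plus a 12 mm wide shaft stub 3 mm higher, look only), about 60 g, lying flat on the mat at the start. Origin: centre of its underside; z up. Three to five of motor1..motor5 are present in a run; absent ones read None.
- motor2: Gimbal motor: a black pancake-shaped cylinder, 42 mm diameter, 24 mm tall (plus a 12 mm wide shaft stub 3 mm higher, look only), about 60 g, lying flat on the mat at the start. Origin: centre of its underside; z up. Three to five of motor1..motor5 are present in a run; absent ones read None.
- motor3: Gimbal motor: a black pancake-shaped cylinder, 42 mm diameter, 24 mm tall (plus a 12 mm wide shaft stub 3 mm higher, look only), about 60 g, lying flat on the mat at the start. Origin: centre of its underside; z up. Three to five of motor1..motor5 are present in a run; absent ones read None.
- motor4: Gimbal motor: a black pancake-shaped cylinder, 42 mm diameter, 24 mm tall (plus a 12 mm wide shaft stub 3 mm higher, look only), about 60 g, lying flat on the mat at the start. Origin: centre of its underside; z up. Three to five of motor1..motor5 are present in a run; absent ones read None.
- motor5: Gimbal motor: a black pancake-shaped cylinder, 42 mm diameter, 24 mm tall (plus a 12 mm wide shaft stub 3 mm higher, look only), about 60 g, lying flat on the mat at the start. Origin: centre of its underside; z up. Three to five of motor1..motor5 are present in a run; absent ones read None.
- damper1: Bystander: small black rubber damper, 18 mm diameter, 18 mm tall, near the mat's left edge (its +y side). Not to be weighed. Origin: centre of its underside.
- damper2: Bystander: a second rubber damper, like damper1, near the mat's right edge.
- jar: Bystander: glass jar with a steel cap, 56 mm diameter, 75 mm tall. Origin: centre of its underside; z up.
- cleaner: Bystander: white cleaner bottle, 54 mm diameter, 130 mm tall. Origin: centre of its underside; z up.
There are look-alikes about, which are no part of the job. What is shaped like the motor5 but orange or yellow is not meant.

How it is judged:
By the outcome, as a careful person would: the job done as asked, in the order asked, and still so for the second after the job is handed in, with the robot touching nothing.
Of motor1, motor2, motor3, motor4, motor5 only 3 to 5 are there at a start; the rules pass over those that are not, and their reading is None.
At some moment in a run one of motor1, motor2, motor3, motor4, motor5 may be knocked a few centimetres aside while the robot is not near it.
It also fails if it takes over 208 s, if anything falls off the work surface, if the arm or the gripper's body presses on something with over 40 N, if the wrist force passes 120 N, or if a joint passes its speed limit or range.

### The arm

A 6-joint arm with a two-finger parallel gripper is mounted at the origin on the work surface. World frame = base frame: x ahead of the robot, y to its left, z up, the work surface at z = 0. Lengths are in m, angles in rad, forces in N, time in s.
With the tool pointing down it reaches from about 0.375 to 0.975 m from the base axis. Payload 3.8 kg.
Tool frame: the origin (TCP) lies midway between the tips of the shut fingers; the grasp point (between the pads) lies 19 mm behind it; z points along the fingers, y is the direction in which the jaws open and shut (so a half turn about z gives the same grasp; the last joint's range is limited). The gripper opens to 85 mm and grips with 20 to 120 N. Pads are 22 mm wide; open, the fingers measure 114 mm over their backs; the gripper's body (76 mm by 85 mm) begins 54 mm behind the grasp point. The pads swing forward as they close: fully open they stand 13 mm farther back than shut.
Start: joints at [-1.156, 0.264, 1.604, -0, 1.274, -0.037], TCP at [0.295, -0.607, 0.231] pointing down, gripper open.
Joint ranges: [-2.63, 2.63], [-0.94, 2.18], [0.31, 2.57], [-1.31, 4.45], [0, 2.66], [-2.55, 2.55]. Speed limits (rad/s): [2.57, 2.57, 3.14, 3.14, 3.14, 3.14].

### API

Orientations are given as a rotation vector (axis times angle).
In Python, from workcell import bot gives the robot as it stands.
- The arm moves only by the tool drive_tool, never from a script. Its argument "deltas" is a list of rows, each an object with "hand": the opening, from 0 (shut) to 1 (fully open); "offset": the shift along the world's x, y, z in cm, a list of three; "angular": the turn, a rotation vector about the world's x, y, z in degrees, a list of three. A call has 1 to 8 rows; each row is the pose to reach, as a shift and turn from the pose commanded when the call began; what a row does not reach only later rows make up. A row lasts 1/8 s, in which the tool goes at most 62.5 mm and 10.7 degrees, less where a joint would pass 70% of its speed; a pose out of reach is approached as far as the arm can. A call with a gripper value outside its range is refused whole. The fingers move at their own pace and stop on an object; "force" is the grip in N (left out, the last holds). Time passes only in rows, so rows that repeat a pose let the fingers close. It gives the time, the measured TCP pose, the force and the opening at its end, in the units of the state.
- bot.read_state(): the state, without advancing time (a new reading comes with each control period).
- bot.read_camera(name): name is "scene" or "top"; returns a dict with "frame" (400x640x3 uint8, blue, green, red), "mtx" (3x3 intrinsics, pixels), "R" (3x3) and "t" (3): a world point X has camera coordinates R X + t. Camera axes: x right, y down, z forward; pixel columns grow to the right and rows downward; lengths in m; the calibration is good to about 2 mm. A picture is of the moment at which its call begins. There is no depth.
- bot.finish_job(): hands the job in, once; it reports no verdict.
The state is a dict: "time": time; "q": joint angles; "joint_vel": joint speeds; "joint_torque": joint torques, N m; "tool_pos": TCP position; "tcp_rot": TCP orientation; "wrist_force": force on the tool from outside, world axes, zero at the start; "torque": the same for the moment, N m; "width": opening from 0.0 (shut) to 1.0 (fully open).
Only numpy, scipy, OpenCV 4.12 (cv2) and the standard library are available. Lean on these libraries where they do the work, as an engineer would, in place of code of your own. Each camera call takes 0.05 s, during which the arm holds its last target. There are 200 camera calls.

## Working session

There is one attempt and no reset: what is moved stays moved. The work goes in short steps, Python scripts to look and compute and a tool call to move; the robot and the scene stay as the last step left them, time stands still between calls to the robot, and variables do not carry over. Pictures are saved under pics/ and viewed, about 12 in all and at most 16, crops included, and the job is handed in when it is done.

Besides the shell and the picture viewer there is one more tool, called by a JSON object that holds its "op" and its "data", one argument or row to a line. drive_tool: Moves the arm, as the interface text tells. Its arguments: {"type":"object","properties":{"deltas":{"type":"array"},"force":{"type":"number"}},"required":["deltas"]}

```bash
mkdir -p pics; ls; python3 - <<'E'
from workcell import bot
import cv2,numpy as np
print(bot.read_state())
for n in("scene","top"):
    c=bot.read_camera(n); cv2.imwrite(f"pics/{n}0.png",c["frame"]); np.savez(f"{n}.npz",**{k:c[k] for k in("mtx","R","t")}); print(n,c["mtx"],c["R"],c["t"])
E
```

```text
pics
{'time': 0.0, 'q': array([-1.15589942e+00,  2.64794031e-01,  1.60539591e+00, -3.37027152e-05,
        1.27370598e+00, -3.68790795e-02]), 'joint_vel': array([ 0.00037027, -0.00080834,  0.00057503, -0.00249106, -0.00074627,
       -0.0007223 ]), 'joint_torque': array([ 6.28828875e-04, -5.15115309e+01, -3.67315328e+01, -2.40911896e-05,
        1.29407897e-02,  2.52310872e-05]), 'tool_pos': array([ 0.29438093, -0.60659614,  0.22992266]), 'tcp_rot': array([-3.05957995e+00, -7.03138241e-01,  7.28940807e-04]), 'wrist_force': array([ 0.47426886, -0.38867391,  0.10990123]), 'torque': array([-0.00384119,  0.04920059, -0.02080141]), 'width': 1.0000765970113703}
scene [[375.9949237    0.         317.1215107 ]
 [  0.         375.9949237  197.05820802]
 [  0.           0.           1.        ]] [[-0.27026077  0.96278509  0.00199528]
 [ 0.63882641  0.18087293 -0.74778727]
 [-0.72031933 -0.20082292 -0.6639354 ]] [ 0.10991842 -0.27049346  1.39466122]
top [[477.09602173   0.         319.12115247]
 [  0.         477.09602173 208.78146542]
 [  0.           0.           1.        ]] [[-2.64472510e-03 -9.99996284e-01  6.61044319e-04]
 [-9.97200668e-01  2.58793337e-03 -7.47270441e-02]
 [ 7.47250557e-02 -8.56826326e-04 -9.97203807e-01]] [0.0073076  0.52392019 1.13913869]
```

View pics/top0.png

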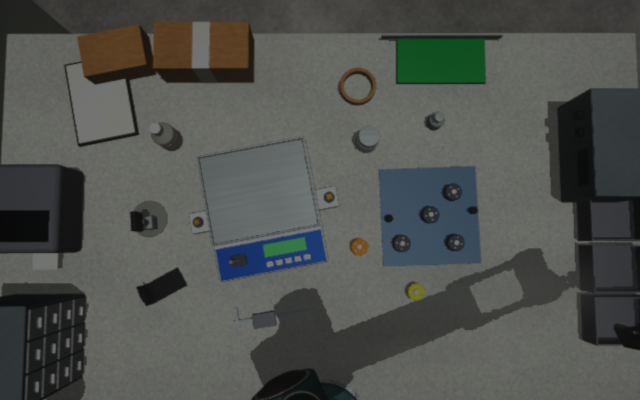

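View pics/scene0.png

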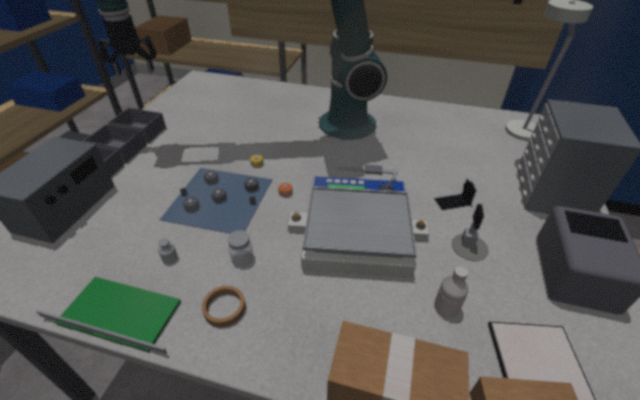

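```bash
cat > h.py <<'E'
import numpy as np,cv2
C={n:np.load(f"{n}.npz") for n in("scene","top")}
def w(u,v,z,n="top"):
    c=C[n]; d=c["R"].T@np.linalg.solve(c["mtx"],[u,v,1.]); o=-c["R"].T@c["t"]
    return o+d*(z-o[2])/d[2]
def px(X,n="top"):
    c=C[n]; p=c["mtx"]@(c["R"]@np.array(X,float)+c["t"]); return p[:2]/p[2]
E
python3 - <<'E'
import cv2
a=cv2.imread("pics/top0.png")
cv2.imwrite("pics/c1.png",cv2.resize(a[130:290,120:340],None,fx=3.6,fy=3.6,interpolation=cv2.INTER_CUBIC))
b=cv2.resize(a[160:305,340:490],None,fx=4,fy=4,interpolation=cv2.INTER_CUBIC)
cv2.imwrite("pics/c2.png",cv2.convertScaleAbs(b,alpha=1.8))
E
```

```text
(no output)
```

View pics/c1.png

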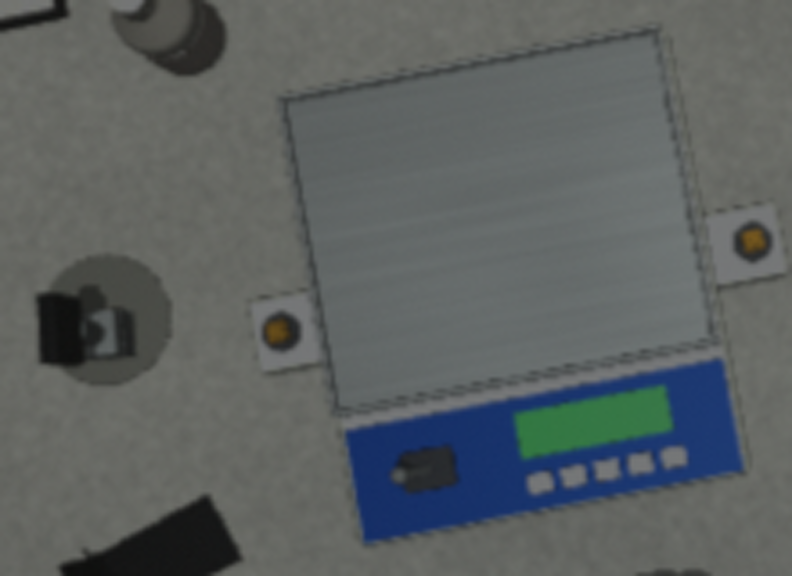

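View pics/c2.png

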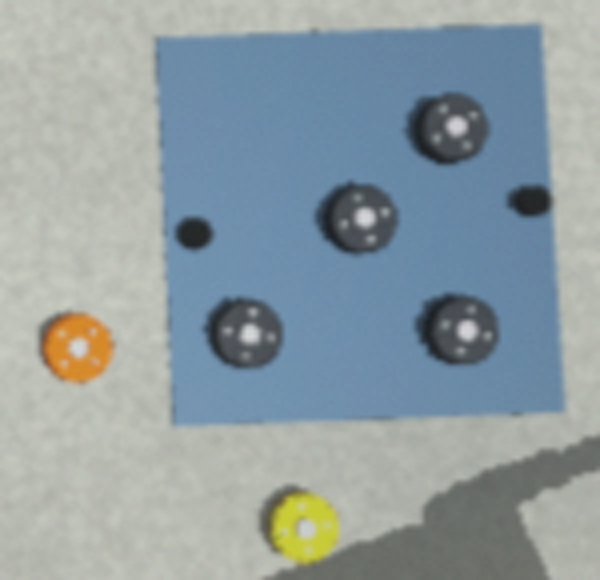

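```bash
cat > m.py <<'E'
from h import *
from scipy.optimize import minimize
a=cv2.imread("pics/top0.png"); S=3.6
cr=lambda u,v,z:w(120+(u+.5)/S-.5,130+(v+.5)/S-.5,z)
P=np.array([cr(*p,.088)[:2] for p in[(285,100),(657,32),(712,342),(337,412)]])
print("pan corners",P,"centre",P.mean(0),[np.linalg.norm(P[i]-P[(i+1)%4]) for i in range(4)])
e=(P[0]+P[3]-P[1]-P[2]); f=P[0]+P[1]-P[2]-P[3]
print("yaw",np.degrees(np.arctan2(-e[0],e[1])),np.degrees(np.arctan2(f[1],f[0])))
hsv=cv2.cvtColor(a,cv2.COLOR_BGR2HSV)
m=((hsv[...,0]>8)&(hsv[...,0]<28)&(hsv[...,1]>110)).astype(np.uint8)
H=[]
for u,v in((198,222),(329,197)):
    s=m[v-9:v+10,u-9:u+10]; y,x=np.nonzero(s); q=(x.mean()+u-9,y.mean()+v-9); X=w(*q,.046); H.append(X); print("head",q,len(x),X)
d=H[0]-H[1]; print("head yaw",np.degrees(np.arctan2(-d[0],d[1])),np.linalg.norm(d),(H[0]+H[1])/2)
print("tip",cr(400,474,.091)); print("pad",cr(108,320,.003))
# motors
z=4
for u,v in((456,126),(365,217),(250,334),(466,330)): print("motor",w(340+(u+.5)/z-.5,160+(v+.5)/z-.5,.029))
for n,(u,v) in dict(jar=(367,135),cleaner=(158,130)).items(): print(n,w(u,v,.075))
# key fit
g=cv2.resize(a[200:250,110:175],None,fx=6,fy=6,interpolation=cv2.INTER_CUBIC).max(2); M=(g<34).astype(np.uint8)
print("dark",M.sum()/36)
def mask(x,y,t):
    c,s=np.cos(t),np.sin(t); pts=[]
    for dx in(-.022,.022):
        for dy in(-.006,.006):
            for zz in(.073,.119):
                q=px((x+c*dx-s*dy,y+s*dx+c*dy,zz)); pts.append(((q-[110,200])+.5)*6-.5)
    o=np.zeros_like(M); cv2.fillConvexPoly(o,cv2.convexHull(np.float32(pts).round().astype(np.int32)),1); return o
def cost(p): o=mask(*p); return 1-(o&M).sum()/max(1,(o|M).sum())
x0=cr(118,332,.04); best=min((minimize(cost,[x0[0],x0[1],t],method="Nelder-Mead",options=dict(initial_simplex=np.array([x0[0],x0[1],t])+np.array([[0,0,0],[.01,0,0],[0,.01,0],[0,0,.1]]))) for t in np.radians([-10,-4,0,4,10])),key=lambda r:r.fun)
print("key",best.x[:2],np.degrees(best.x[2]),best.fun,"socket",x0)
E
python3 m.py
```

```text
pan corners [[0.63816391 0.28278533]
 [0.6816829  0.04479898]
 [0.48257736 0.00997453]
 [0.43900469 0.24674841]] centre [0.56035721 0.14607681] [np.float64(0.24193264105526868), np.float64(0.2021280670324187), np.float64(0.24074976597464157), np.float64(0.20239332344535782)]
yaw 10.394962756799645 10.088791035749518
head (np.float64(196.5483870967742), np.float64(221.58064516129033)) 31 [0.49231822 0.29629928 0.046     ]
head (np.float64(328.75757575757575), np.float64(196.3939393939394)) 33 [ 0.55143866 -0.01703494  0.046     ]
head yaw 10.6850494999733 0.3188629186032608 [0.52187844 0.13963217 0.046     ]
tip [0.40008235 0.20600621 0.091     ]
pad [0.50222712 0.42278762 0.003     ]
motor [ 0.56516957 -0.31914779  0.029     ]
motor [ 0.51023834 -0.26306263  0.029     ]
motor [ 0.4401882  -0.19274248  0.029     ]
motor [ 0.44223672 -0.32222584  0.029     ]
jar [ 0.6925949  -0.10649029  0.075     ]
cleaner [0.70568751 0.38263341 0.075     ]
dark 238.52777777777777
key [0.49063391 0.41738629] 3.3711076815427674 0.24276558555059236 socket [0.49221658 0.40285953 0.04      ]
```

```bash
cat > ov.py <<'E'
from m import *
k=10
def box(im,x,y,t,hx,hy,zs,col,n,o,k):
    c,s=np.cos(t),np.sin(t)
    for zz in zs:
        pts=[((px((x+c*dx-s*dy,y+s*dx+c*dy,zz),n)-o)+.5)*k-.5 for dx,dy in((-hx,-hy),(hx,-hy),(hx,hy),(-hx,hy))]
        cv2.polylines(im,[np.int32(np.round(pts))],True,col,1)
for th in(28,34,42,50):
    M[:]=g<th
    r=min((minimize(cost,[.491,.417,t],method="Nelder-Mead",options=dict(initial_simplex=np.array([.491,.417,t])+np.array([[0,0,0],[.01,0,0],[0,.01,0],[0,0,.1]]))) for t in np.radians([-8,0,8])),key=lambda r:r.fun); print(th,r.x,r.fun)
im=[]
for n,f,o,sz in(("top","top0",(125,195),(40,50)),("scene","scene0",(450,195),(40,65))):
    A=cv2.imread(f"pics/{f}.png")[o[1]:o[1]+65,o[0]:o[0]+40]; A=cv2.convertScaleAbs(cv2.resize(A,None,fx=9,fy=9,interpolation=cv2.INTER_CUBIC),alpha=1.6)
    x,y,t=r.x
    box(A,x,y,t,.022,.006,(.073,.119),(0,0,255),n,np.array(o),9); box(A,x,y,t,.015,.015,(.003,.041),(0,255,0),n,np.array(o),9)
    im.append(A)
cv2.imwrite("pics/ov.png",np.hstack(im))
E
python3 ov.py|tail -4
```

```text
28 [ 0.4911675   0.41781883 -0.02045391] 0.24196456985255121
34 [0.49015813 0.41700128 0.07912136] 0.2422860469629342
42 [0.49127786 0.41692601 0.01070905] 0.2985291740746727
50 [0.49062537 0.41692147 0.03127813] 0.33900373241458515
```

View pics/ov.png

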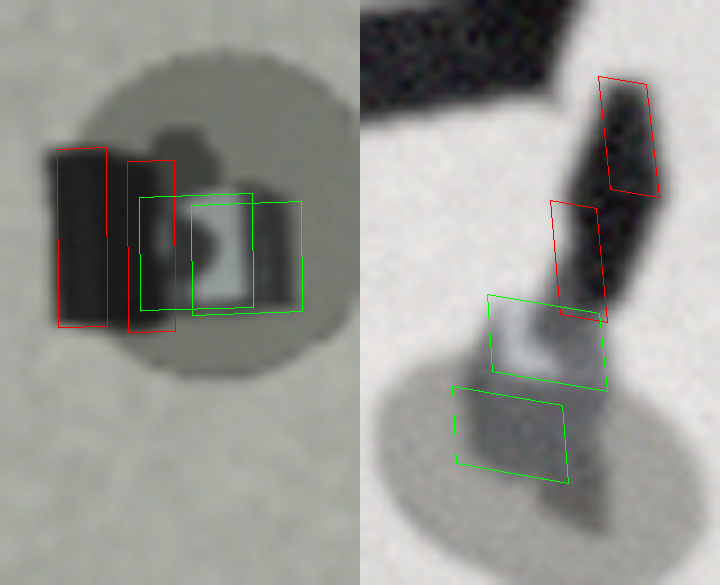

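{"op": "drive_tool", "data": {
  "deltas": [
    {"hand": 1, "offset": [12, 49, 3], "angular": [0, 0, -10]},
    {"hand": 1, "offset": [12, 49, 3], "angular": [0, 0, -10]},
    {"hand": 1, "offset": [12, 49, 3], "angular": [0, 0, -10]},
    {"hand": 1, "offset": [12, 49, 3], "angular": [0, 0, -10]},
    {"hand": 1, "offset": [12, 49, 3], "angular": [0, 0, -10]},
    {"hand": 1, "offset": [12, 49, 3], "angular": [0, 0, -10]},
    {"hand": 1, "offset": [12, 49, 3], "angular": [0, 0, -10]},
    {"hand": 1, "offset": [12, 49, 3], "angular": [0, 0, -10]}
  ],
  "force": 40
}}

```text
time: 1.1
tool_pos: [0.4132, -0.1205, 0.2609]
tcp_rot: [-3.112, -0.433, -0.0]
wrist_force: [1.4, 0.2, 0.1]
width: 1.0
```

{"op": "drive_tool", "data": {
  "deltas": [
    {"hand": 1, "offset": [7.7, 49, 0], "angular": [0, 0, -12.3]},
    {"hand": 1, "offset": [7.7, 49, 0], "angular": [0, 0, -12.3]},
    {"hand": 1, "offset": [7.7, 49, 0], "angular": [0, 0, -12.3]},
    {"hand": 1, "offset": [7.7, 49, 0], "angular": [0, 0, -12.3]},
    {"hand": 1, "offset": [7.7, 49, 0], "angular": [0, 0, -12.3]},
    {"hand": 1, "offset": [7.7, 49, 0], "angular": [0, 0, -12.3]},
    {"hand": 1, "offset": [7.7, 49, 0], "angular": [0, 0, -12.3]},
    {"hand": 1, "offset": [7.7, 49, 0], "angular": [0, 0, -12.3]}
  ]
}}

```text
time: 2.1
tool_pos: [0.4891, 0.3628, 0.2604]
tcp_rot: [3.139, 0.099, -0.001]
wrist_force: [0.8, 0.2, 0.4]
width: 0.998
```

{"op": "drive_tool", "data": {
  "deltas": [
    {"hand": 1, "offset": [0, 4.6, 0], "angular": [0, 0, 0]},
    {"hand": 1, "offset": [0, 4.6, -6], "angular": [0, 0, 0]},
    {"hand": 1, "offset": [0, 4.6, -12], "angular": [0, 0, 0]},
    {"hand": 1, "offset": [0, 4.6, -15.5], "angular": [0, 0, 0]},
    {"hand": 1, "offset": [0, 4.6, -18], "angular": [0, 0, 0]},
    {"hand": 1, "offset": [0, 4.6, -18], "angular": [0, 0, 0]},
    {"hand": 0.35, "offset": [0, 4.6, -18], "angular": [0, 0, 0]},
    {"hand": 0.35, "offset": [0, 4.6, -18], "angular": [0, 0, 0]}
  ]
}}

```text
time: 3.1
tool_pos: [0.4905, 0.4077, 0.083]
tcp_rot: [-3.138, -0.098, -0.004]
wrist_force: [0.6, -0.1, -0.4]
width: 0.607
```

{"op": "drive_tool", "data": {
  "deltas": [
    {"hand": 0, "offset": [0, 0, 0], "angular": [0, 0, 0]},
    {"hand": 0, "offset": [0, 0, 0], "angular": [0, 0, 0]},
    {"hand": 0, "offset": [0, 0, 0], "angular": [0, 0, 0]},
    {"hand": 0, "offset": [0, 0, 0], "angular": [0, 0, 0]},
    {"hand": 0, "offset": [0, 0, 0], "angular": [0, 0, 0]},
    {"hand": 0, "offset": [0, 0, 0], "angular": [0, 0, 0]}
  ],
  "force": 50
}}

```text
time: 3.85
tool_pos: [0.4894, 0.4068, 0.081]
tcp_rot: [3.14, 0.098, -0.0]
wrist_force: [0.3, -0.6, 2.0]
width: 0.133
```

{"op": "drive_tool", "data": {
  "deltas": [
    {"hand": 0, "offset": [0, 0, 3], "angular": [0, 0, 0]},
    {"hand": 0, "offset": [0, 0, 8], "angular": [0, 0, 0]},
    {"hand": 0, "offset": [0, 0, 10], "angular": [0, 0, 0]},
    {"hand": 0, "offset": [0, 0, 10], "angular": [0, 0, 0]},
    {"hand": 0, "offset": [0, 0, 10], "angular": [0, 0, 0]}
  ],
  "force": 60
}}

```text
time: 4.47
tool_pos: [0.4883, 0.406, 0.1786]
tcp_rot: [3.138, 0.098, -0.004]
wrist_force: [-0.3, 0.2, -1.5]
width: 0.134
```

```bash
cat > kv.py <<'E'
import sys
from h import *
from workcell import bot
from scipy.spatial.transform import Rotation as Ro
def box(im,x,y,t,hx,hy,zs,col,n,o,k):
    c,s=np.cos(t),np.sin(t)
    for zz in zs:
        pts=[((px((x+c*dx-s*dy,y+s*dx+c*dy,zz),n)-o)+.5)*k-.5 for dx,dy in((-hx,-hy),(hx,-hy),(hx,hy),(-hx,hy))]
        cv2.polylines(im,[np.int32(np.round(pts))],True,col,1)
def view(name,dz=-.076,k=6,half=33):
    s=bot.read_state(); p=s["tool_pos"]; R=Ro.from_rotvec(s["tcp_rot"]).as_matrix()
    t=np.arctan2(-R[0,1],R[1,1]); print(s["time"],p,np.degrees(t),R[:,2],s["wrist_force"],s["width"])
    im=[]
    for n in("top","scene"):
        A0=bot.read_camera(n)["frame"]; c=px(p+[0,0,-.03],n); o=np.int32(np.clip(c-half,0,[639-2*half,399-2*half]))
        A=cv2.convertScaleAbs(cv2.resize(A0[o[1]:o[1]+2*half,o[0]:o[0]+2*half],None,fx=k,fy=k,interpolation=cv2.INTER_CUBIC),alpha=1.7)
        z=p[2]+dz
        box(A,p[0],p[1],t,.022,.006,(z+.07,z+.116),(0,0,255),n,o,k); box(A,p[0],p[1],t,.015,.015,(z,z+.038),(0,255,0),n,o,k)
        im.append(A)
    cv2.imwrite(f"pics/{name}.png",np.hstack(im))
if __name__=="__main__": view(sys.argv[1],float(sys.argv[2]))
E
python3 kv.py k1 -.078
```

```text
4.475 [0.48826168 0.40596965 0.17862231] -176.41342881453426 [-0.00273365 -0.00207938 -0.9999941 ] [-0.32704667  0.21871652 -1.51532163] 0.1341599853449242
```

View pics/k1.png

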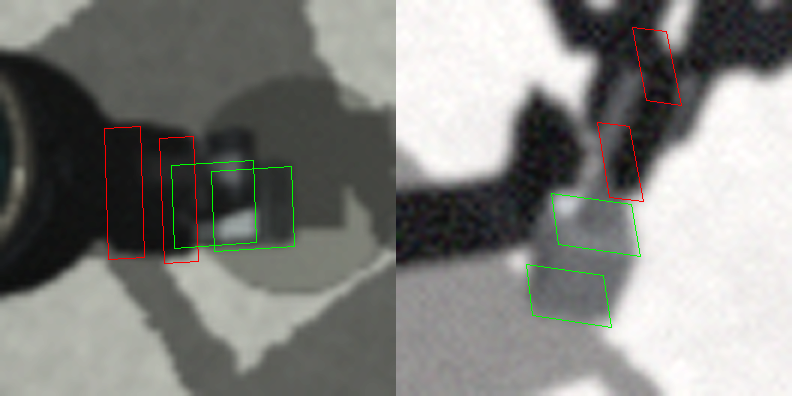

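{"op": "drive_tool", "data": {
  "deltas": [
    {"hand": 0, "offset": [0.2, -5, 0], "angular": [0, 0, 3]},
    {"hand": 0, "offset": [0.3, -10.9, 0], "angular": [0, 0, 6.9]},
    {"hand": 0, "offset": [0.3, -10.9, 0], "angular": [0, 0, 6.9]},
    {"hand": 0, "offset": [0.3, -10.9, -3], "angular": [0, 0, 6.9]},
    {"hand": 0, "offset": [0.3, -10.9, -3], "angular": [0, 0, 6.9]},
    {"hand": 0, "offset": [0.3, -10.9, -3], "angular": [0, 0, 6.9]}
  ]
}}

```text
time: 5.32
tool_pos: [0.4922, 0.2983, 0.1507]
tcp_rot: [3.128, 0.288, -0.001]
wrist_force: [-0.2, 0.4, -1.0]
width: 0.13
```

```bash
python3 kv.py k2 -.078
```

```text
5.325 [0.49216438 0.29831633 0.15071024] -169.48951617703156 [-8.82441926e-04 -3.08119670e-04 -9.99999563e-01] [-0.22754122  0.43374736 -1.00589395] 0.12963762834469433
```

View pics/k2.png

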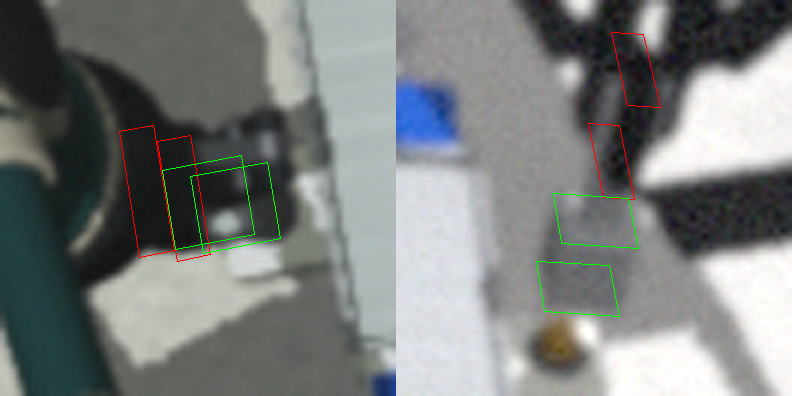

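{"op": "drive_tool", "data": {
  "deltas": [
    {"hand": 0, "offset": [-0.1, -0.15, -1.5], "angular": [0, 0, 0]},
    {"hand": 0, "offset": [-0.1, -0.15, -2.2], "angular": [0, 0, 0]},
    {"hand": 0, "offset": [-0.1, -0.15, -2.6], "angular": [0, 0, 0]},
    {"hand": 0, "offset": [-0.1, -0.15, -2.9], "angular": [0, 0, 0]},
    {"hand": 0, "offset": [-0.1, -0.15, -2.9], "angular": [0, 0, 0]}
  ]
}}

```text
time: 6.05
tool_pos: [0.4913, 0.2962, 0.1217]
tcp_rot: [3.128, 0.287, -0.001]
wrist_force: [-0.2, 0.9, -1.3]
width: 0.132
```

No contact yet; the head top is inside the socket. Lower further.

{"op": "drive_tool", "data": {
  "deltas": [
    {"hand": 0, "offset": [0, 0, -0.3], "angular": [0, 0, 0]},
    {"hand": 0, "offset": [0, 0, -0.6], "angular": [0, 0, 0]},
    {"hand": 0, "offset": [0, 0, -0.8], "angular": [0, 0, 0]},
    {"hand": 0, "offset": [0, 0, -0.8], "angular": [0, 0, 0]}
  ]
}}

```text
time: 6.55
tool_pos: [0.4912, 0.2962, 0.1137]
tcp_rot: [3.128, 0.287, -0.001]
wrist_force: [-1.1, 0.0, -0.8]
width: 0.132
```

{"op": "drive_tool", "data": {
  "deltas": [
    {"hand": 0, "offset": [0, 0, 0], "angular": [0, 0, 10]},
    {"hand": 0, "offset": [0, 0, 0], "angular": [0, 0, 20]},
    {"hand": 0, "offset": [0, 0, 0], "angular": [0, 0, 30]},
    {"hand": 0, "offset": [0, 0, 0], "angular": [0, 0, 40]},
    {"hand": 0, "offset": [0, 0, 0], "angular": [0, 0, 50]},
    {"hand": 0, "offset": [0, 0, 0], "angular": [0, 0, 60]},
    {"hand": 0, "offset": [0, 0, 0], "angular": [0, 0, 70]},
    {"hand": 0, "offset": [0, 0, 0], "angular": [0, 0, 70]}
  ]
}}

```text
time: 7.55
tool_pos: [0.4914, 0.2962, 0.114]
tcp_rot: [2.4, 2.027, -0.0]
wrist_force: [-0.1, -0.4, -0.6]
width: 0.131
```

```bash
python3 -c "
from workcell import bot
s=bot.read_state();print(s['tool_pos'],s['wrist_force'],s['torque'],s['q'])"
```

```text
[0.4914007  0.29615938 0.1140046 ] [-0.08494515 -0.39175219 -0.57435236] [-0.17293267 -0.0105519  -0.03590649] [ 4.99121425e-01  1.75688358e-01  1.93905012e+00 -2.76008830e-04
  1.02696844e+00  6.67201133e-01]
```

{"op": "drive_tool", "data": {
  "deltas": [
    {"hand": 0, "offset": [0, 0, 0], "angular": [0, 0, 10]},
    {"hand": 0, "offset": [0, 0, 0], "angular": [0, 0, 20]},
    {"hand": 0, "offset": [0, 0, 0], "angular": [0, 0, 25]},
    {"hand": 0, "offset": [0, 0, 0], "angular": [0, 0, 25]}
  ]
}}

```text
time: 8.05
tool_pos: [0.4916, 0.2961, 0.114]
tcp_rot: [1.906, 2.497, 0.0]
wrist_force: [0.3, -1.1, -1.0]
width: 0.131
```

```bash
python3 -c "
from workcell import bot
s=bot.read_state();print(s['tool_pos'],s['wrist_force'],s['torque'],s['q'])"
```

```text
[0.49163682 0.29610618 0.11401146] [ 0.3397406  -1.06283712 -1.03905515] [-0.31795108 -0.21849503  0.00168385] [ 4.99026622e-01  1.75763046e-01  1.93894753e+00 -6.30286425e-04
  1.02661203e+00  2.32648058e-01]
```

{"op": "drive_tool", "data": {
  "deltas": [
    {"hand": 0, "offset": [0, 0, 0], "angular": [0, 0, 4]},
    {"hand": 0, "offset": [0, 0, 0], "angular": [0, 0, 8]},
    {"hand": 0, "offset": [0, 0, 0], "angular": [0, 0, 11]},
    {"hand": 0, "offset": [0, 0, 0], "angular": [0, 0, 11]}
  ]
}}

```text
time: 8.55
tool_pos: [0.4917, 0.2961, 0.114]
tcp_rot: [1.658, 2.668, 0.0]
wrist_force: [1.3, -2.2, -2.0]
width: 0.13
```

```bash
python3 -c "
from workcell import bot
s=bot.read_state();print(s['tool_pos'],s['wrist_force'],s['torque'],s['q'])"
```

```text
[0.49171653 0.29612418 0.11402734] [ 1.2590228  -2.19064691 -1.97201742] [-0.40749257 -0.39271577 -0.01360014] [ 4.99016977e-01  1.75768422e-01  1.93890840e+00 -6.86860225e-04
  1.02645678e+00  4.04272525e-02]
```

{"op": "drive_tool", "data": {
  "deltas": [
    {"hand": 0, "offset": [0, 0, 0], "angular": [0, 0, 4]},
    {"hand": 0, "offset": [0, 0, 0], "angular": [0, 0, 8]},
    {"hand": 0, "offset": [0, 0, 0], "angular": [0, 0, 8]},
    {"hand": 0, "offset": [0, 0, 0], "angular": [0, 0, 8]}
  ]
}}

```text
time: 9.05
tool_pos: [0.4917, 0.2962, 0.114]
tcp_rot: [1.466, 2.778, 0.0]
wrist_force: [1.4, -3.0, -2.3]
width: 0.134
```

```bash
python3 -c "
from workcell import bot
s=bot.read_state();print(s['tool_pos'],s['wrist_force'],s['torque'],s['q'],s['joint_torque'])";python3 kv.py k3 -.078
```

```text
[0.49173838 0.29619428 0.11403596] [ 1.44692656 -2.95671661 -2.28026539] [-0.50458316 -0.63443921 -0.20307683] [ 4.99038990e-01  1.75783521e-01  1.93887269e+00 -5.57550170e-04
  1.02636345e+00 -1.00176823e-01] [  1.91361688 -43.80928159 -33.13293457   0.99084221   0.49184024
  -0.1501978 ]
9.05 [0.49173838 0.29619428 0.11403596] -55.650917288406696 [ 7.31431089e-04 -1.44515116e-04 -9.99999722e-01] [ 1.44692656 -2.95671661 -2.28026539] 0.13373404783328097
```

View pics/k3.png

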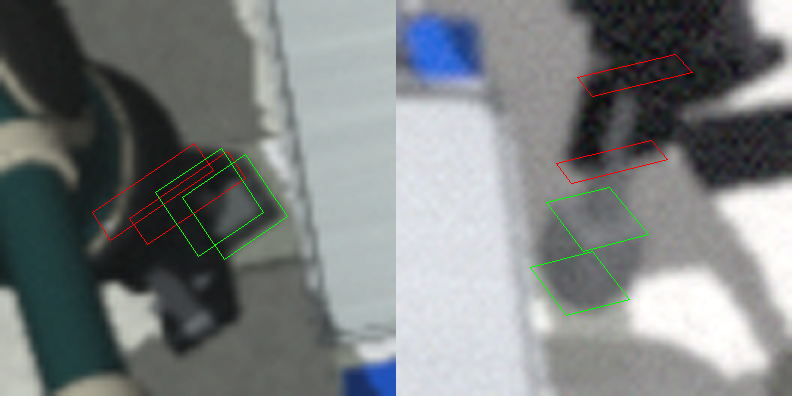

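{"op": "drive_tool", "data": {
  "deltas": [
    {"hand": 0, "offset": [0, 0, 0], "angular": [0, 0, 3]},
    {"hand": 0, "offset": [0, 0, 0], "angular": [0, 0, 5]},
    {"hand": 0, "offset": [0, 0, 0], "angular": [0, 0, 5]},
    {"hand": 0, "offset": [0, 0, 0], "angular": [0, 0, 5]}
  ]
}}

```text
time: 9.65
tool_pos: [0.4917, 0.2963, 0.114]
tcp_rot: [1.341, 2.84, 0.001]
wrist_force: [3.5, -3.0, -2.9]
width: 0.134
```

```bash
python3 -c "
from workcell import bot
s=bot.read_state();print(s['tool_pos'],s['wrist_force'],s['torque'],s['q'],s['joint_torque'])"
```

```text
[0.49174329 0.29631513 0.11403754] [ 3.46125675 -3.02914609 -2.90793337] [-0.63377767 -0.97356961  0.06585385] [ 4.99182129e-01  1.75813391e-01  1.93883407e+00 -4.84754834e-04
  1.02623392e+00 -1.89445580e-01] [ 2.34860145e+00 -4.39154899e+01 -3.26203465e+01  1.43285058e+00
  9.60842706e-01 -8.62174958e-03]
```

{"op": "drive_tool", "data": {
  "deltas": [
    {"hand": 0, "offset": [0.08, -0.07, 0], "angular": [0, 0, 0]},
    {"hand": 0, "offset": [0.08, -0.07, 0], "angular": [0, 0, 0]},
    {"hand": 0, "offset": [0.08, -0.07, 0], "angular": [0, 0, 0]}
  ]
}}

```text
time: 10.02
tool_pos: [0.492, 0.296, 0.114]
tcp_rot: [-1.34, -2.841, -0.001]
wrist_force: [1.5, -0.1, -2.2]
width: 0.131
```

```bash
cat > st.py <<'E'
from workcell import bot
s=bot.read_state();print(s['tool_pos'].round(4),s['wrist_force'].round(2),s['torque'].round(3),s['q'][5].round(4),s['joint_torque'][3:].round(3),s['width'])
E
python3 st.py
```

```text
[0.492 0.296 0.114] [ 1.55 -0.06 -2.16] [-0.018 -0.481  0.017] -0.1916 [ 0.395  0.764 -0.009] 0.13057839064517138
```

{"op": "drive_tool", "data": {
  "deltas": [
    {"hand": 0, "offset": [0, 0, 0], "angular": [0, 0, 3]},
    {"hand": 0, "offset": [0, 0, 0], "angular": [0, 0, 6]},
    {"hand": 0, "offset": [0, 0, 0], "angular": [0, 0, 8]},
    {"hand": 0, "offset": [0, 0, 0], "angular": [0, 0, 8]},
    {"hand": 0, "offset": [0, 0, 0], "angular": [0, 0, 8]}
  ]
}}

```text
time: 10.65
tool_pos: [0.4921, 0.2959, 0.114]
tcp_rot: [-1.139, -2.927, -0.001]
wrist_force: [1.9, 0.8, -1.4]
width: 0.131
```

```bash
python3 st.py
```

```text
[0.4921 0.2959 0.114 ] [ 1.9   0.84 -1.45] [ 0.219 -0.358  0.03 ] -0.3309 [-0.013  0.758  0.056] 0.13050856595092938
```

```bash
python3 - <<'E'
import kv
kv.view("k4",-.078,9,22)
E
```

```text
10.65 [0.49205829 0.29591973 0.11403096] -42.533219927869176 [-1.03446214e-04  4.46518592e-04 -9.99999895e-01] [ 1.89583987  0.8370381  -1.44814068] 0.13050856595092938
```

View pics/k4.png

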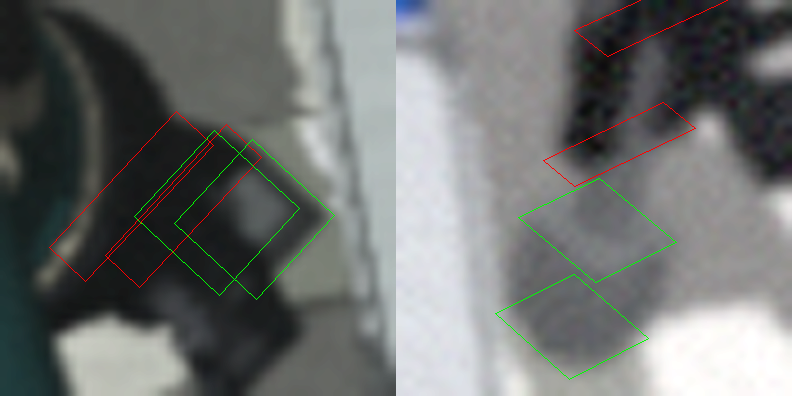

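{"op": "drive_tool", "data": {
  "deltas": [
    {"hand": 0, "offset": [0, 0, -0.1], "angular": [0, 0, 0]},
    {"hand": 0, "offset": [0, 0, -0.2], "angular": [0, 0, 0]},
    {"hand": 0, "offset": [0, 0, -0.3], "angular": [0, 0, 0]},
    {"hand": 0, "offset": [0, 0, -0.3], "angular": [0, 0, 0]}
  ]
}}

```text
time: 11.25
tool_pos: [0.4925, 0.2961, 0.1138]
tcp_rot: [1.139, 2.927, 0.002]
wrist_force: [-2.9, -0.3, 13.4]
width: 0.129
```

```bash
python3 st.py
```

```text
[0.4925 0.2961 0.1138] [-2.9  -0.26 13.38] [-0.268  0.817  0.091] -0.3312 [-0.201 -1.435  0.058] 0.12935091925065623
```

{"op": "drive_tool", "data": {
  "deltas": [
    {"hand": 0, "offset": [0, 0, 0], "angular": [0, 0, -10]},
    {"hand": 0, "offset": [0, 0, 0], "angular": [0, 0, -20]},
    {"hand": 0, "offset": [0, 0, 0], "angular": [0, 0, -30]},
    {"hand": 0, "offset": [0, 0, 0], "angular": [0, 0, -39]},
    {"hand": 0, "offset": [0, 0, 0], "angular": [0, 0, -39]},
    {"hand": 0, "offset": [0, 0, 0], "angular": [0, 0, -39]}
  ]
}}

```text
time: 12.0
tool_pos: [0.4921, 0.2961, 0.1138]
tcp_rot: [-2.051, -2.379, -0.001]
wrist_force: [-3.8, -1.7, 13.4]
width: 0.129
```

```bash
python3 st.py
```

```text
[0.4921 0.2961 0.1138] [-3.78 -1.68 13.4 ] [-0.269  1.079 -0.017] 0.3496 [-0.404 -1.81   0.006] 0.1289763804766193
```

```bash
python3 - <<'E'
from kv import *
s=bot.read_state(); p=s["tool_pos"]; R=Ro.from_rotvec(s["tcp_rot"]).as_matrix(); t=np.arctan2(-R[0,1],R[1,1])
n="scene"; A0=bot.read_camera(n)["frame"]; c=px([p[0],p[1],.05],n); o=np.int32(c-[14,20]); k=14
A=cv2.resize(A0[o[1]:o[1]+40,o[0]:o[0]+28],None,fx=k,fy=k,interpolation=cv2.INTER_CUBIC)
A=cv2.convertScaleAbs(A,alpha=2.4); B=A.copy()
for z,col in((p[2]-.08,(0,255,0)),(p[2]-.07,(0,0,255))): box(B,p[0],p[1],t,.015,.015,(z,z+.038),col,n,o,k)
cv2.imwrite("pics/k5.png",np.hstack([A,B]))
E
```

```text
(no output)
```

View pics/k5.png

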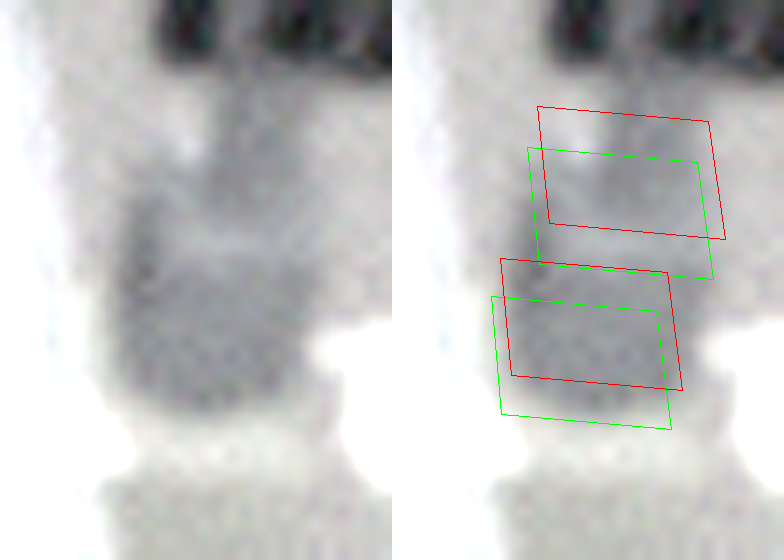

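```bash
python3 - <<'E'
from h import *
a=cv2.imread("pics/scene0.png"); hsv=cv2.cvtColor(a,cv2.COLOR_BGR2HSV)
for nm,X in(("L",(.4923,.2968,.043)),("R",(.5507,-.0178,.043))):
    q=px(X,"scene"); u,v=np.int32(q.round()); s=hsv[v-9:v+10,u-9:u+10]
    m=(s[...,0]>5)&(s[...,0]<30)&(s[...,1]>80); y,x=np.nonzero(m); print(nm,q,(x.mean()+u-9,y.mean()+v-9),m.sum(), w(x.mean()+u-9,y.mean()+v-9,.043,"scene"))
o=px((.4923,.2968,.04),"scene"); print([px(np.array((.4923,.2968,.04))+d,"scene")-o for d in np.eye(3)*.01])
o=px((.4923,.2968,.05),"top"); print([px(np.array((.4923,.2968,.05))+d,"top")-o for d in np.eye(3)*.01])
c=np.int32(px((.4921,.2961,.05),"scene"))-[14,20]; print("crop origin",c)
E
```

```text
L [420.8908014  222.94193348] (np.float64(420.92), np.float64(223.56)) 25 [0.4945048  0.29702722 0.043     ]
R [295.49481968 214.80823398] (np.float64(295.6), np.float64(215.06666666666666)) 15 [ 0.55153495 -0.01724048  0.043     ]
[array([-0.28549605,  2.74049513]), array([4.02149771, 0.77081377]), array([ 0.73371457, -2.78098405])]
[array([ 0.07053079, -4.23157246]), array([-4.23875155,  0.01106408]), array([-1.09835146, -0.20577725])]
crop origin [407 200]
```

{"op": "drive_tool", "data": {
  "deltas": [
    {"hand": 0, "offset": [0.15, 0, 0], "angular": [0, 0, 0]},
    {"hand": 0, "offset": [0.1, 0.1, 0], "angular": [0, 0, 0]},
    {"hand": 0, "offset": [0, 0.15, 0], "angular": [0, 0, 0]},
    {"hand": 0, "offset": [-0.1, 0.1, 0], "angular": [0, 0, 0]},
    {"hand": 0, "offset": [-0.15, 0, 0], "angular": [0, 0, 0]},
    {"hand": 0, "offset": [-0.1, -0.1, 0], "angular": [0, 0, 0]},
    {"hand": 0, "offset": [0, -0.15, 0], "angular": [0, 0, 0]},
    {"hand": 0, "offset": [0.1, -0.1, 0], "angular": [0, 0, 0]}
  ]
}}

```text
time: 13.05
tool_pos: [0.4925, 0.2958, 0.1138]
tcp_rot: [-2.05, -2.377, -0.001]
wrist_force: [-7.5, 0.5, 15.4]
width: 0.134
```

```bash
python3 st.py
```

```text
[0.4925 0.2958 0.1138] [-7.48  0.54 15.36] [0.275 1.756 0.033] 0.3472 [-1.421e+00 -2.480e+00 -2.000e-03] 0.13363034055674403
```

{"op": "drive_tool", "data": {
  "deltas": [
    {"hand": 0, "offset": [-0.1, 0.1, 0.3], "angular": [0, 0, 0]},
    {"hand": 0, "offset": [-0.1, 0.1, 0.4], "angular": [0, 0, 0]},
    {"hand": 0, "offset": [-0.1, 0.1, 0.4], "angular": [0, 0, 0]},
    {"hand": 0, "offset": [-0.1, 0.1, 0.4], "angular": [0, 0, 0]}
  ]
}}

```text
time: 13.55
tool_pos: [0.4917, 0.2957, 0.1141]
tcp_rot: [-2.051, -2.379, 0.001]
wrist_force: [-0.2, 2.9, -6.5]
width: 0.131
```

{"op": "drive_tool", "data": {
  "deltas": [
    {"hand": 0, "offset": [0.2, 0, 0], "angular": [0, 0, 0]},
    {"hand": 0, "offset": [0.2, 0, 0], "angular": [0, 0, 0]},
    {"hand": 0, "offset": [0.2, 0, 0], "angular": [0, 0, 0]}
  ]
}}

```text
time: 13.92
tool_pos: [0.4924, 0.2955, 0.1141]
tcp_rot: [-2.05, -2.377, 0.005]
wrist_force: [-3.4, 3.0, -5.3]
width: 0.13
```

{"op": "drive_tool", "data": {
  "deltas": [
    {"hand": 0, "offset": [-0.4, 0, 0], "angular": [0, 0, 0]},
    {"hand": 0, "offset": [-0.4, 0, 0], "angular": [0, 0, 0]},
    {"hand": 0, "offset": [-0.4, 0, 0], "angular": [0, 0, 0]}
  ]
}}

```text
time: 14.3
tool_pos: [0.491, 0.2956, 0.1142]
tcp_rot: [2.05, 2.379, 0.002]
wrist_force: [3.5, 4.0, -10.4]
width: 0.131
```

{"op": "drive_tool", "data": {
  "deltas": [
    {"hand": 0, "offset": [0.2, 0.2, 0], "angular": [0, 0, 0]},
    {"hand": 0, "offset": [0.2, 0.2, 0], "angular": [0, 0, 0]},
    {"hand": 0, "offset": [0.2, 0.2, 0], "angular": [0, 0, 0]}
  ]
}}

```text
time: 14.68
tool_pos: [0.4916, 0.2965, 0.1142]
tcp_rot: [2.05, 2.38, -0.004]
wrist_force: [1.5, -1.7, -9.1]
width: 0.126
```

{"op": "drive_tool", "data": {
  "deltas": [
    {"hand": 0, "offset": [0, -0.4, 0], "angular": [0, 0, 0]},
    {"hand": 0, "offset": [0, -0.4, 0], "angular": [0, 0, 0]},
    {"hand": 0, "offset": [0, -0.4, 0], "angular": [0, 0, 0]}
  ]
}}

```text
time: 15.05
tool_pos: [0.4918, 0.2947, 0.1143]
tcp_rot: [-2.051, -2.378, -0.002]
wrist_force: [1.4, 5.2, -14.7]
width: 0.132
```

{"op": "drive_tool", "data": {
  "deltas": [
    {"hand": 0, "offset": [0, 0.2, 0.2], "angular": [0, 0, 0]},
    {"hand": 0, "offset": [0, 0.2, 0.2], "angular": [0, 0, 4]},
    {"hand": 0, "offset": [0, 0.2, 0.2], "angular": [0, 0, 4]},
    {"hand": 0, "offset": [0, 0.2, 0.2], "angular": [0, 0, -4]},
    {"hand": 0, "offset": [0, 0.2, 0.2], "angular": [0, 0, -4]},
    {"hand": 0, "offset": [0, 0.2, 0.2], "angular": [0, 0, 0]}
  ]
}}

```text
time: 15.8
tool_pos: [0.4915, 0.2951, 0.1145]
tcp_rot: [-2.049, -2.381, 0.002]
wrist_force: [4.5, 3.1, -23.3]
width: 0.134
```

```bash
python3 st.py
```

```text
[0.4915 0.2951 0.1145] [  4.52   3.15 -23.33] [ 0.696 -1.131 -0.119] 0.3478 [-0.203  2.279  0.687] 0.13368032353542622
```

{"op": "drive_tool", "data": {
  "deltas": [
    {"hand": 0, "offset": [0, 0, -0.3], "angular": [0, 0, 0]},
    {"hand": 0, "offset": [0, 0, -0.3], "angular": [0, 0, 10]},
    {"hand": 0, "offset": [0, 0, -0.3], "angular": [0, 0, 20]},
    {"hand": 0, "offset": [0, 0, -0.3], "angular": [0, 0, 28]},
    {"hand": 0, "offset": [0, 0, -0.3], "angular": [0, 0, 28]}
  ]
}}

```text
time: 16.42
tool_pos: [0.4924, 0.2955, 0.1143]
tcp_rot: [1.417, 2.803, 0.0]
wrist_force: [1.6, -0.3, -10.8]
width: 0.133
```

```bash
python3 st.py
```

```text
[0.4924 0.2955 0.1143] [  1.57  -0.3  -10.82] [ 0.272 -0.376 -0.04 ] -0.137 [-0.032  0.753 -0.45 ] 0.13262247263081392
```

{"op": "drive_tool", "data": {
  "deltas": [
    {"hand": 0, "offset": [0, 0, 0], "angular": [0, 0, 6]},
    {"hand": 0, "offset": [0, 0, 0], "angular": [0, 0, 12]},
    {"hand": 0, "offset": [0, 0, 0], "angular": [0, 0, 12]},
    {"hand": 0, "offset": [0, 0, 0], "angular": [0, 0, 12]}
  ]
}}

```text
time: 16.92
tool_pos: [0.4925, 0.2956, 0.1143]
tcp_rot: [1.118, 2.935, 0.001]
wrist_force: [1.7, 0.9, -11.0]
width: 0.131
```

```bash
python3 st.py
```

```text
[0.4925 0.2956 0.1143] [  1.66   0.89 -11.02] [ 0.235 -0.585 -0.01 ] -0.3456 [ 0.065  1.01  -0.013] 0.13140408859036062
```

{"op": "drive_tool", "data": {
  "deltas": [
    {"hand": 0, "offset": [0, 0, 0], "angular": [0, 0, 6]},
    {"hand": 0, "offset": [0, 0, 0], "angular": [0, 0, 12]},
    {"hand": 0, "offset": [0, 0, 0], "angular": [0, 0, 18]},
    {"hand": 0, "offset": [0, 0, 0], "angular": [0, 0, 20]},
    {"hand": 0, "offset": [0, 0, 0], "angular": [0, 0, 20]}
  ]
}}

```text
time: 17.55
tool_pos: [0.4929, 0.296, 0.115]
tcp_rot: [0.589, 3.084, 0.002]
wrist_force: [1.3, 1.4, -5.6]
width: 0.134
```

```bash
python3 st.py
```

```text
[0.4929 0.296  0.115 ] [ 1.28  1.41 -5.63] [ 0.183 -0.378  0.105] -0.6958 [ 0.038  0.731 -0.085] 0.13358120609326998
```

{"op": "drive_tool", "data": {
  "deltas": [
    {"hand": 0, "offset": [0, 0, 0], "angular": [0, 0, 8]},
    {"hand": 0, "offset": [0, 0, 0], "angular": [0, 0, 16]},
    {"hand": 0, "offset": [0, 0, 0], "angular": [0, 0, 24]},
    {"hand": 0, "offset": [0, 0, 0], "angular": [0, 0, 28]},
    {"hand": 0, "offset": [0, 0, 0], "angular": [0, 0, 28]}
  ]
}}

```text
time: 18.18
tool_pos: [0.4927, 0.2959, 0.1154]
tcp_rot: [-0.174, 3.135, 0.001]
wrist_force: [-0.5, -0.5, -1.5]
width: 0.131
```

```bash
python3 st.py
```

```text
[0.4927 0.2959 0.1154] [-0.48 -0.52 -1.52] [ 0.007  0.018 -0.023] -1.1842 [-0.     0.01  -0.235] 0.13131369084871441
```

{"op": "drive_tool", "data": {
  "deltas": [
    {"hand": 0, "offset": [0.02, 0.05, -0.1], "angular": [0, 0, 5]},
    {"hand": 0, "offset": [0.02, 0.05, -0.1], "angular": [0, 0, 10]},
    {"hand": 0, "offset": [0.02, 0.05, -0.1], "angular": [0, 0, 15]},
    {"hand": 0, "offset": [0.02, 0.05, -0.1], "angular": [0, 0, 15]},
    {"hand": 0, "offset": [0.02, 0.05, -0.1], "angular": [0, 0, 15]}
  ]
}}

```text
time: 18.8
tool_pos: [0.493, 0.2967, 0.1139]
tcp_rot: [-0.581, 3.086, 0.001]
wrist_force: [0.6, 0.6, 0.3]
width: 0.132
```

```bash
python3 st.py
```

```text
[0.493  0.2967 0.1139] [0.56 0.56 0.32] [ 0.353 -0.221  0.004] -1.4452 [-0.36   0.549  0.   ] 0.1320198581959695
```

{"op": "drive_tool", "data": {
  "deltas": [
    {"hand": 0, "offset": [0, 0, 0], "angular": [0, 0, 3]},
    {"hand": 0, "offset": [0, 0, 0], "angular": [0, 0, 5]},
    {"hand": 0, "offset": [0, 0, 0], "angular": [0, 0, 5]},
    {"hand": 0, "offset": [0, 0, 0], "angular": [0, 0, 5]}
  ]
}}

```text
time: 19.3
tool_pos: [0.4931, 0.2968, 0.1136]
tcp_rot: [-0.718, 3.057, 0.001]
wrist_force: [1.0, 3.1, 1.1]
width: 0.133
```

```bash
python3 st.py
```

```text
[0.4931 0.2968 0.1136] [0.95 3.06 1.11] [ 0.894 -0.396 -0.044] -1.5341 [-0.915  1.328 -0.06 ] 0.1326739161804536
```

{"op": "drive_tool", "data": {
  "deltas": [
    {"hand": 0, "offset": [0, 0, 0], "angular": [0, 0, 2]},
    {"hand": 0, "offset": [0, 0, 0], "angular": [0, 0, 4]},
    {"hand": 0, "offset": [0, 0, 0], "angular": [0, 0, 4]},
    {"hand": 0, "offset": [0, 0, 0], "angular": [0, 0, 4]}
  ]
}}

```text
time: 19.8
tool_pos: [0.493, 0.2968, 0.1135]
tcp_rot: [-0.827, 3.029, 0.002]
wrist_force: [1.5, 4.9, 1.8]
width: 0.13
```

```bash
python3 st.py
```

```text
[0.493  0.2968 0.1135] [1.48 4.86 1.79] [ 1.165 -0.624 -0.112] -1.6057 [-1.211  1.751 -0.142] 0.13028029512731013
```

{"op": "drive_tool", "data": {
  "deltas": [
    {"hand": 0, "offset": [0, 0, 0], "angular": [0, 0, -8]},
    {"hand": 0, "offset": [0, 0, 0], "angular": [0, 0, -17]},
    {"hand": 0, "offset": [0, 0, 0], "angular": [0, 0, -17]},
    {"hand": 0, "offset": [0, 0, 1], "angular": [0, 0, -17]},
    {"hand": 0, "offset": [0, 0, 3], "angular": [0, 0, -17]},
    {"hand": 0, "offset": [0, 0, 8], "angular": [0, 0, -25]},
    {"hand": 0, "offset": [0, 0, 10.5], "angular": [0, 0, -35]},
    {"hand": 0, "offset": [0, 0, 10.5], "angular": [0, 0, -45]}
  ]
}}

```text
time: 20.8
tool_pos: [0.4934, 0.2963, 0.2227]
tcp_rot: [0.403, 3.112, 0.003]
wrist_force: [-0.3, 0.5, -0.7]
width: 0.132
```

{"op": "drive_tool", "data": {
  "deltas": [
    {"hand": 0, "offset": [0, 0, 0], "angular": [0, 0, 0]}
  ]
}}

```text
time: 20.92
tool_pos: [0.4918, 0.2955, 0.2192]
tcp_rot: [-0.392, -3.117, 0.001]
wrist_force: [-0.5, 0.5, -1.2]
width: 0.132
```

{"op": "drive_tool", "data": {
  "deltas": [
    {"hand": 0, "offset": [1, -6, 0], "angular": [0, 0, -10]},
    {"hand": 0, "offset": [2, -12, 0], "angular": [0, 0, -20]},
    {"hand": 0, "offset": [3, -18, 0], "angular": [0, 0, -30]},
    {"hand": 0, "offset": [4, -24, 0], "angular": [0, 0, -40]},
    {"hand": 0, "offset": [5, -29, 0], "angular": [0, 0, -50]},
    {"hand": 0, "offset": [5.9, -31.4, 0], "angular": [0, 0, -60]},
    {"hand": 0, "offset": [5.9, -31.4, 0], "angular": [0, 0, -65.2]},
    {"hand": 0, "offset": [5.9, -31.4, 0], "angular": [0, 0, -65.2]}
  ]
}}

```text
time: 21.92
tool_pos: [0.5504, -0.0184, 0.2174]
tcp_rot: [-2.008, -2.413, 0.003]
wrist_force: [0.2, -0.1, -1.3]
width: 0.132
```

{"op": "drive_tool", "data": {
  "deltas": [
    {"hand": 0, "offset": [0, 0, 0], "angular": [0, 0, 0]},
    {"hand": 0, "offset": [0, 0, -4], "angular": [0, 0, 0]},
    {"hand": 0, "offset": [0, 0, -7], "angular": [0, 0, 0]},
    {"hand": 0, "offset": [0, 0, -7], "angular": [0, 0, 0]},
    {"hand": 0, "offset": [0, 0, -7], "angular": [0, 0, 0]}
  ]
}}

```text
time: 22.55
tool_pos: [0.552, -0.0176, 0.1491]
tcp_rot: [2.011, 2.412, 0.001]
wrist_force: [0.5, 0.2, -0.6]
width: 0.132
```

{"op": "drive_tool", "data": {
  "deltas": [
    {"hand": 0, "offset": [-0.08, -0.04, -1.4], "angular": [0, 0, 0]},
    {"hand": 0, "offset": [-0.08, -0.04, -2.2], "angular": [0, 0, 0]},
    {"hand": 0, "offset": [-0.08, -0.04, -2.6], "angular": [0, 0, 0]},
    {"hand": 0, "offset": [-0.08, -0.04, -2.6], "angular": [0, 0, 0]}
  ]
}}

```text
time: 23.05
tool_pos: [0.5503, -0.0183, 0.1215]
tcp_rot: [-2.013, -2.411, 0.001]
wrist_force: [0.4, 0.3, -1.1]
width: 0.134
```

{"op": "drive_tool", "data": {
  "deltas": [
    {"hand": 0, "offset": [0, 0, -0.3], "angular": [0, 0, 0]},
    {"hand": 0, "offset": [0, 0, -0.6], "angular": [0, 0, 0]},
    {"hand": 0, "offset": [0, 0, -0.85], "angular": [0, 0, 0]},
    {"hand": 0, "offset": [0, 0, -0.85], "angular": [0, 0, 0]}
  ]
}}

```text
time: 23.55
tool_pos: [0.5503, -0.0183, 0.1131]
tcp_rot: [-2.013, -2.411, 0.001]
wrist_force: [-1.1, -0.0, -2.1]
width: 0.131
```

```bash
python3 st.py
```

```text
[ 0.5503 -0.0183  0.1131] [-1.07 -0.03 -2.14] [-0.03   0.039 -0.04 ] -0.2579 [ 0.    -0.019  0.   ] 0.13113658683111942
```

{"op": "drive_tool", "data": {
  "deltas": [
    {"hand": 0, "offset": [0, 0, 0], "angular": [0, 0, 10]},
    {"hand": 0, "offset": [0, 0, 0], "angular": [0, 0, 20]},
    {"hand": 0, "offset": [0, 0, 0], "angular": [0, 0, 30]},
    {"hand": 0, "offset": [0, 0, 0], "angular": [0, 0, 40]},
    {"hand": 0, "offset": [0, 0, 0], "angular": [0, 0, 50]},
    {"hand": 0, "offset": [0, 0, 0], "angular": [0, 0, 60]},
    {"hand": 0, "offset": [0, 0, 0], "angular": [0, 0, 70]},
    {"hand": 0, "offset": [0, 0, 0], "angular": [0, 0, 75]}
  ]
}}

```text
time: 24.55
tool_pos: [0.5518, -0.018, 0.1139]
tcp_rot: [0.124, 3.137, 0.001]
wrist_force: [2.0, 0.7, -2.7]
width: 0.134
```

{"op": "drive_tool", "data": {
  "deltas": [
    {"hand": 0, "offset": [0, 0, 0], "angular": [0, 0, 8]},
    {"hand": 0, "offset": [0, 0, 0], "angular": [0, 0, 16]},
    {"hand": 0, "offset": [0, 0, 0], "angular": [0, 0, 23]},
    {"hand": 0, "offset": [0, 0, 0], "angular": [0, 0, 23]},
    {"hand": 0, "offset": [0, 0, 0], "angular": [0, 0, 23]}
  ]
}}

```text
time: 25.18
tool_pos: [0.5516, -0.0179, 0.1139]
tcp_rot: [-0.495, 3.1, 0.001]
wrist_force: [2.6, 2.5, -0.3]
width: 0.134
```

```bash
python3 st.py
```

```text
[ 0.5516 -0.0179  0.1139] [ 2.65  2.47 -0.26] [ 0.663 -0.859 -0.071] -1.9664 [-1.042  1.367 -0.03 ] 0.13362102638083254
```

{"op": "drive_tool", "data": {
  "deltas": [
    {"hand": 0, "offset": [0, 0, 0], "angular": [0, 0, 3]},
    {"hand": 0, "offset": [0, 0, 0], "angular": [0, 0, 6]},
    {"hand": 0, "offset": [0, 0, 0], "angular": [0, 0, 6]},
    {"hand": 0, "offset": [0, 0, 0], "angular": [0, 0, 6]}
  ]
}}

```text
time: 25.68
tool_pos: [0.5515, -0.0179, 0.1139]
tcp_rot: [-0.657, 3.07, 0.0]
wrist_force: [3.9, 3.5, -2.1]
width: 0.133
```

```bash
python3 st.py
```

```text
[ 0.5515 -0.0179  0.1139] [ 3.85  3.51 -2.11] [ 0.843 -1.056 -0.062] -2.071 [-1.297  1.623 -0.049] 0.13262361067364295
```

{"op": "drive_tool", "data": {
  "deltas": [
    {"hand": 0, "offset": [0, 0, 0], "angular": [0, 0, 3]},
    {"hand": 0, "offset": [0, 0, 0], "angular": [0, 0, 6]},
    {"hand": 0, "offset": [0, 0, 0], "angular": [0, 0, 6]},
    {"hand": 0, "offset": [0, 0, 0], "angular": [0, 0, 6]}
  ]
}}

```text
time: 26.18
tool_pos: [0.5515, -0.0179, 0.1139]
tcp_rot: [-0.816, 3.031, 0.0]
wrist_force: [4.2, 3.1, -2.3]
width: 0.134
```

```bash
python3 st.py
```

```text
[ 0.5515 -0.0179  0.1139] [ 4.18  3.09 -2.32] [ 0.867 -1.032 -0.155] -2.1755 [-1.367  1.618 -0.117] 0.13432831797390196
```

{"op": "drive_tool", "data": {
  "deltas": [
    {"hand": 0, "offset": [0, 0, 0], "angular": [0, 0, -8]},
    {"hand": 0, "offset": [0, 0, 0], "angular": [0, 0, -17]},
    {"hand": 0, "offset": [0, 0, 0], "angular": [0, 0, -17]},
    {"hand": 0, "offset": [0, 0, 1], "angular": [0, 0, -17]},
    {"hand": 0, "offset": [0, 0, 3], "angular": [0, 0, -17]},
    {"hand": 0, "offset": [0, 0, 8], "angular": [0, 0, -17]},
    {"hand": 0, "offset": [0, 0, 10.5], "angular": [0, 0, -17]},
    {"hand": 0, "offset": [0, 0, 10.5], "angular": [0, 0, -17]}
  ]
}}

```text
time: 27.18
tool_pos: [0.5513, -0.019, 0.221]
tcp_rot: [-0.365, 3.117, -0.003]
wrist_force: [-0.7, -0.2, -0.6]
width: 0.133
```

{"op": "drive_tool", "data": {
  "deltas": [
    {"hand": 0, "offset": [-0.7, 6, 0], "angular": [0, 0, 0]},
    {"hand": 0, "offset": [-1.4, 12, 0], "angular": [0, 0, 0]},
    {"hand": 0, "offset": [-2.1, 18, 0], "angular": [0, 0, 0]},
    {"hand": 0, "offset": [-2.8, 24, 0], "angular": [0, 0, 0]},
    {"hand": 0, "offset": [-3.5, 30, 0], "angular": [0, 0, 0]},
    {"hand": 0, "offset": [-4.2, 36, 0], "angular": [0, 0, 0]},
    {"hand": 0, "offset": [-4.7, 41, 0], "angular": [0, 0, 0]},
    {"hand": 0, "offset": [-4.9, 44, 0], "angular": [0, 0, 0]}
  ]
}}

```text
time: 28.18
tool_pos: [0.4994, 0.4227, 0.2153]
tcp_rot: [0.368, -3.116, 0.005]
wrist_force: [-0.6, -1.4, -1.3]
width: 0.134
```

{"op": "drive_tool", "data": {
  "deltas": [
    {"hand": 0, "offset": [0, 0, 0], "angular": [0, 0, 0]},
    {"hand": 0, "offset": [0, 0, 0], "angular": [0, 0, 0]},
    {"hand": 0, "offset": [0, 0, 0], "angular": [0, 0, 0]}
  ]
}}

```text
time: 28.55
tool_pos: [0.5015, 0.4201, 0.2176]
tcp_rot: [0.362, -3.119, 0.002]
wrist_force: [0.4, -0.5, -1.8]
width: 0.132
```

{"op": "drive_tool", "data": {
  "deltas": [
    {"hand": 0, "offset": [0.05, 0.25, -5], "angular": [0, 0, 0]},
    {"hand": 0, "offset": [0.05, 0.25, -10], "angular": [0, 0, 0]},
    {"hand": 0, "offset": [0.05, 0.25, -12.3], "angular": [0, 0, 0]},
    {"hand": 0, "offset": [0.05, 0.25, -12.8], "angular": [0, 0, 0]},
    {"hand": 0, "offset": [0.05, 0.25, -13.2], "angular": [0, 0, 0]},
    {"hand": 0, "offset": [0.05, 0.25, -13.4], "angular": [0, 0, 0]},
    {"hand": 0, "offset": [0.05, 0.25, -13.4], "angular": [0, 0, 0]}
  ]
}}

```text
time: 29.42
tool_pos: [0.5028, 0.4247, 0.0858]
tcp_rot: [-0.363, 3.119, 0.002]
wrist_force: [-0.0, 0.4, -1.2]
width: 0.128
```

{"op": "drive_tool", "data": {
  "deltas": [
    {"hand": 0, "offset": [-0.05, -0.15, -0.15], "angular": [0, 0, 0]},
    {"hand": 0, "offset": [-0.05, -0.15, -0.3], "angular": [0, 0, 0]},
    {"hand": 0, "offset": [-0.05, -0.15, -0.35], "angular": [0, 0, 0]},
    {"hand": 0, "offset": [-0.05, -0.15, -0.35], "angular": [0, 0, 0]}
  ]
}}

```text
time: 29.92
tool_pos: [0.5016, 0.4227, 0.0811]
tcp_rot: [0.364, -3.12, 0.0]
wrist_force: [0.6, -0.6, 0.6]
width: 0.129
```

{"op": "drive_tool", "data": {
  "deltas": [
    {"hand": 0.25, "offset": [0, 0, 0], "angular": [0, 0, 0]},
    {"hand": 0.4, "offset": [0, 0, 0], "angular": [0, 0, 0]},
    {"hand": 0.6, "offset": [0, 0, 0], "angular": [0, 0, 0]},
    {"hand": 0.6, "offset": [0, 0, 0], "angular": [0, 0, 0]},
    {"hand": 0.6, "offset": [0, 0, 4], "angular": [0, 0, 0]},
    {"hand": 0.6, "offset": [0, 0, 9], "angular": [0, 0, 0]},
    {"hand": 0.4, "offset": [0, 0, 14], "angular": [0, 0, 0]},
    {"hand": 0.2, "offset": [0, 0, 14], "angular": [0, 0, 0]}
  ]
}}

```text
time: 30.92
tool_pos: [0.5045, 0.425, 0.2278]
tcp_rot: [-0.362, 3.111, 0.009]
wrist_force: [0.6, 0.4, 0.2]
width: 0.21
```

{"op": "drive_tool", "data": {
  "deltas": [
    {"hand": 0, "offset": [-3, -5, 0], "angular": [0, 0, -10]},
    {"hand": 0, "offset": [-6, -10, 0], "angular": [0, 0, -20]},
    {"hand": 0, "offset": [-9, -15, 0], "angular": [0, 0, -30]},
    {"hand": 0, "offset": [-10.8, -18.5, 0], "angular": [0, 0, -40]},
    {"hand": 0, "offset": [-10.8, -18.5, 0], "angular": [0, 0, -50]},
    {"hand": 0, "offset": [-10.8, -18.5, 0], "angular": [0, 0, -60]},
    {"hand": 0, "offset": [-10.8, -18.5, 0], "angular": [0, 0, -70]},
    {"hand": 0, "offset": [-10.8, -18.5, 0], "angular": [0, 0, -80]}
  ]
}}

```text
time: 31.92
tool_pos: [0.3929, 0.2373, 0.2198]
tcp_rot: [-1.735, -2.618, 0.002]
wrist_force: [0.1, -0.5, -0.4]
width: 0.001
```

{"op": "drive_tool", "data": {
  "deltas": [
    {"hand": 0, "offset": [0, 0, 0], "angular": [0, 0, -10]},
    {"hand": 0, "offset": [0, 0, 0], "angular": [0, 0, -12.8]},
    {"hand": 0, "offset": [0, 0, 0], "angular": [0, 0, -12.8]},
    {"hand": 0, "offset": [0, 0, 0], "angular": [0, 0, -12.8]}
  ]
}}

```text
time: 32.42
tool_pos: [0.3932, 0.2375, 0.2203]
tcp_rot: [-2.008, -2.416, 0.002]
wrist_force: [-0.8, 0.1, 0.0]
width: 0.004
```

```bash
python3 - <<'E'
from h import *
from workcell import bot
s=bot.read_state(); print(s["tool_pos"],s["tcp_rot"],s["q"])
o=np.array([130,190]); A=bot.read_camera("top")["frame"]; cv2.imwrite("pics/top1f.png",A); A=cv2.convertScaleAbs(cv2.resize(A[190:250,120:180],None,fx=6,fy=6,interpolation=cv2.INTER_CUBIC),alpha=1.6)
B=bot.read_camera("scene")["frame"]; cv2.imwrite("pics/scene1f.png",B); B=cv2.convertScaleAbs(cv2.resize(B[180:270,370:500],None,fx=4,fy=4,interpolation=cv2.INTER_CUBIC)[:360],alpha=1.4)
cv2.imwrite("pics/t1.png",np.hstack([A,B[:, :440]]))
E
```

```text
[0.39322034 0.23750672 0.22030504] [-2.00782074e+00 -2.41573522e+00  1.64201763e-03] [ 4.89151596e-01 -1.45301055e-01  2.05658429e+00 -3.20715048e-05
  1.23142656e+00  3.05254086e-01]
```

View pics/t1.png

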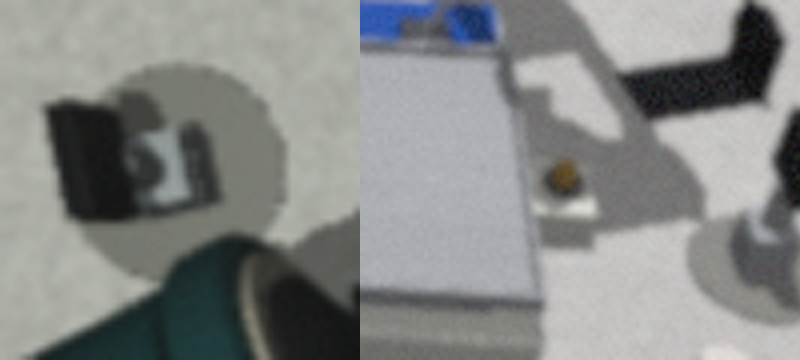

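{"op": "drive_tool", "data": {
  "deltas": [
    {"hand": 0, "offset": [0, 0, -6], "angular": [0, 0, 0]},
    {"hand": 0, "offset": [0, 0, -12], "angular": [0, 0, 0]},
    {"hand": 0, "offset": [0, 0, -14.2], "angular": [0, 0, 0]},
    {"hand": 0, "offset": [0, 0, -14.2], "angular": [0, 0, 0]},
    {"hand": 0, "offset": [0.2, -1.2, -14.2], "angular": [0, 0, 0]},
    {"hand": 0, "offset": [0.4, -2.2, -14.2], "angular": [0, 0, 0]},
    {"hand": 0, "offset": [0.55, -3, -14.2], "angular": [0, 0, 0]},
    {"hand": 0, "offset": [0.6, -3.4, -14.2], "angular": [0, 0, 0]}
  ]
}}

```text
time: 33.52
tool_pos: [0.4001, 0.203, 0.0796]
tcp_rot: [2.01, 2.414, 0.002]
wrist_force: [-0.1, -0.3, -0.5]
width: 0.0
```

{"op": "drive_tool", "data": {
  "deltas": [
    {"hand": 0, "offset": [0.1, -0.5, 0], "angular": [0, 0, 0]},
    {"hand": 0, "offset": [0.1, -0.7, 0], "angular": [0, 0, 0]},
    {"hand": 0, "offset": [0.1, -0.7, 0], "angular": [0, 0, 0]},
    {"hand": 0, "offset": [-0.3, 1, 0], "angular": [0, 0, 0]},
    {"hand": 0, "offset": [-0.3, 2, 3], "angular": [0, 0, 0]},
    {"hand": 0, "offset": [-0.3, 2, 8], "angular": [0, 0, 0]},
    {"hand": 0.4, "offset": [-0.3, 2, 13], "angular": [0, 0, 0]},
    {"hand": 0.8, "offset": [-0.3, 2, 16], "angular": [0, 0, 0]}
  ]
}}

```text
time: 34.52
tool_pos: [0.3974, 0.224, 0.2419]
tcp_rot: [2.007, 2.414, 0.004]
wrist_force: [0.3, -0.6, 0.4]
width: 0.417
```

{"op": "drive_tool", "data": {
  "deltas": [
    {"hand": 1, "offset": [3, -6, 0], "angular": [0, 0, 0]},
    {"hand": 1, "offset": [5, -12, 0], "angular": [0, 0, 0]},
    {"hand": 1, "offset": [5, -18, 0], "angular": [0, 0, 0]},
    {"hand": 1, "offset": [5, -24, 0], "angular": [0, 0, 0]},
    {"hand": 1, "offset": [5, -30, 0], "angular": [0, 0, 0]},
    {"hand": 1, "offset": [5, -36, 0], "angular": [0, 0, 0]},
    {"hand": 1, "offset": [5, -40, 0], "angular": [0, 0, 0]},
    {"hand": 1, "offset": [5, -40, 0], "angular": [0, 0, 0]}
  ]
}}

```text
time: 35.52
tool_pos: [0.446, -0.1788, 0.2386]
tcp_rot: [-2.014, -2.411, 0.002]
wrist_force: [-0.8, -0.2, -0.3]
width: 1.002
```

```bash
python3 - <<'E'
from h import *
from workcell import bot
s=bot.read_state(); print(s["tool_pos"],s["tcp_rot"],s["q"])
A=bot.read_camera("top")["frame"]; cv2.imwrite("pics/top2f.png",A); B=bot.read_camera("scene")["frame"]; cv2.imwrite("pics/scene2f.png",B)
a=cv2.convertScaleAbs(cv2.resize(A[190:290,120:340],None,fx=3.6,fy=3.6,interpolation=cv2.INTER_CUBIC),alpha=1.5)
cv2.imwrite("pics/t2.png",a)
E
```

```text
[ 0.44600455 -0.17884705  0.23864926] [-2.01378486e+00 -2.41065775e+00  1.98469599e-03] [-4.32414108e-01 -1.14702150e-01  1.99555266e+00 -1.15024301e-03
  1.26153255e+00 -6.10984916e-01]
```

View pics/t2.png

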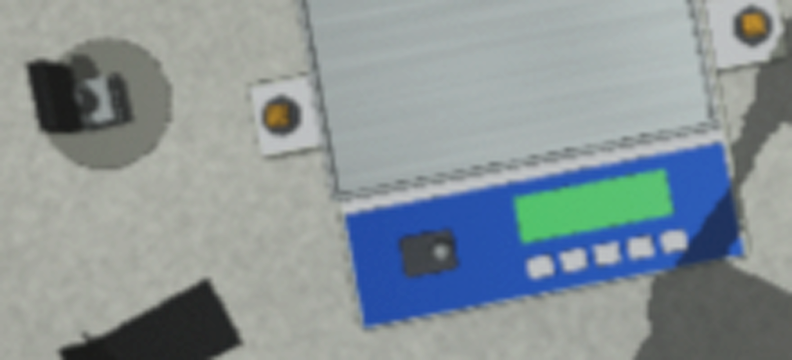

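```bash
cat > det.py <<'E'
from h import *
from workcell import bot
def det(A):
    r=[]
    g=A.astype(int); br=g.min(2)
    b=cv2.GaussianBlur(br.astype(np.float32),(0,0),0.8)
    pk=(b==cv2.dilate(b,np.ones((9,9))))
    H,W=b.shape; yy,xx=np.mgrid[-8:9,-8:9]; d=np.hypot(xx,yy); ring=(d>3.5)&(d<7.5)
    for v,u in zip(*np.nonzero(pk)):
        if not(12<u<W-12 and 12<v<H-12): continue
        p=A[v-8:v+9,u-8:u+9].astype(int); q=p[ring]
        if b[v,u]>np.median(q)+40 and np.median(q)<85 and q.std(0).mean()<22 and np.abs(np.median(q[:,0])-np.median(q[:,2]))<25:
            s=np.clip(b[v-2:v+3,u-2:u+3]-np.median(q)-20,0,None); y,x=np.mgrid[-2:3,-2:3]
            c=(u+(s*x).sum()/s.sum(),v+(s*y).sum()/s.sum()); X=w(*c,.029); r.append((X,c))
    return r
if __name__=="__main__":
    import sys
    A=cv2.imread(sys.argv[1]) if len(sys.argv)>1 else bot.read_camera("top")["frame"]
    for X,c in det(A): print(X[:2].round(4),np.round(c,1), "pan:",w(*c,.107)[:2].round(4))
E
python3 det.py pics/top0.png; echo; python3 det.py pics/top2f.png
```

```text
[ 0.5653 -0.3195] [453.8 191.1] pan: [ 0.5566 -0.2973]
[ 0.5102 -0.263 ] [430.9 213.9] pan: [ 0.5052 -0.2447]
[0.5017 0.4153] [148.9 218.1] pan: [0.4973 0.3875]
[0.4836 0.414 ] [149.3 225.7] pan: [0.4805 0.3863]
[ 0.4422 -0.3227] [456.3 242.2] pan: [ 0.4418 -0.3003]
[ 0.4413 -0.6312] [585.  242.2] pan: [ 0.4411 -0.5878]
[ 0.4403 -0.1927] [402.1 243.1] pan: [ 0.4401 -0.1791]
[0.2839 0.5716] [ 80.8 310.1] pan: [0.2944 0.5331]
[0.2708 0.6003] [ 68.5 315.7] pan: [0.2821 0.5599]
[0.2633 0.6328] [ 54.6 319. ] pan: [0.2752 0.5902]
[0.254 0.669] [ 39.1 323. ] pan: [0.2665 0.6239]
[0.2167 0.5716] [ 79.8 338.9] pan: [0.2317 0.5332]
[0.2053 0.6003] [ 67.4 343.9] pan: [0.2211 0.5599]
[0.1958 0.6327] [ 53.5 348. ] pan: [0.2123 0.5901]
[0.1844 0.669 ] [ 37.9 353. ] pan: [0.2016 0.6239]
[0.1564 0.5716] [ 78.9 365. ] pan: [0.1755 0.5331]
[0.1385 0.6002] [ 66.4 372.9] pan: [0.1588 0.5598]
[0.1224 0.6327] [ 52.3 379.9] pan: [0.1439 0.5901]

[ 0.5668 -0.3225] [455.  190.4] pan: [ 0.558  -0.3001]
[0.512  0.4197] [147.2 213.9] pan: [0.5069 0.3916]
[0.4952 0.4167] [148.3 220.8] pan: [0.4913 0.3888]
[ 0.4403 -0.1927] [402.1 243.1] pan: [ 0.4401 -0.1791]
[0.2817 0.5716] [ 80.7 311. ] pan: [0.2923 0.5332]
[0.2698 0.6328] [ 54.7 316.2] pan: [0.2812 0.5902]
[0.2707 0.6003] [ 68.5 315.7] pan: [0.2821 0.5599]
[0.2052 0.6003] [ 67.4 343.9] pan: [0.221  0.5599]
[0.1958 0.6327] [ 53.5 348. ] pan: [0.2123 0.5902]
[0.1777 0.6691] [ 37.8 355.9] pan: [0.1954 0.624 ]
[0.1385 0.6002] [ 66.4 372.9] pan: [0.1588 0.5598]
[0.1224 0.6327] [ 52.3 379.9] pan: [0.1438 0.5901]
```

{"op": "drive_tool", "data": {
  "deltas": [
    {"hand": 0.75, "offset": [-0.6, -1.4, -4], "angular": [0, 0, 0]},
    {"hand": 0.75, "offset": [-0.6, -1.4, -10], "angular": [0, 0, 0]},
    {"hand": 0.75, "offset": [-0.6, -1.4, -15], "angular": [0, 0, 0]},
    {"hand": 0.75, "offset": [-0.6, -1.4, -18], "angular": [0, 0, 0]},
    {"hand": 0.75, "offset": [-0.6, -1.4, -18], "angular": [0, 0, 0]}
  ]
}}

```text
time: 36.25
tool_pos: [0.4381, -0.1875, 0.0563]
tcp_rot: [-2.002, -2.412, 0.002]
wrist_force: [0.6, 0.7, 0.9]
width: 0.752
```

{"op": "drive_tool", "data": {
  "deltas": [
    {"hand": 0.75, "offset": [0.15, -0.5, -2], "angular": [0, 0, 0]},
    {"hand": 0.75, "offset": [0.15, -0.5, -4], "angular": [0, 0, 0]},
    {"hand": 0.75, "offset": [0.15, -0.5, -5.2], "angular": [0, 0, 0]},
    {"hand": 0.75, "offset": [0.15, -0.5, -5.2], "angular": [0, 0, 0]},
    {"hand": 0.3, "offset": [0.15, -0.5, -5.2], "angular": [0, 0, 0]},
    {"hand": 0.3, "offset": [0.15, -0.5, -5.2], "angular": [0, 0, 0]},
    {"hand": 0.3, "offset": [0.15, -0.5, -5.2], "angular": [0, 0, 0]},
    {"hand": 0.3, "offset": [0.15, -0.5, -5.2], "angular": [0, 0, 0]}
  ],
  "force": 40
}}

```text
time: 37.25
tool_pos: [0.4432, -0.1957, 0.0084]
tcp_rot: [2.008, 2.413, 0.001]
wrist_force: [-1.3, 1.4, 6.0]
width: 0.474
```

{"op": "drive_tool", "data": {
  "deltas": [
    {"hand": 0.3, "offset": [0, 0, 4], "angular": [0, 0, 0]},
    {"hand": 0.3, "offset": [0, 0, 10], "angular": [0, 0, 0]},
    {"hand": 0.3, "offset": [1, 4, 15], "angular": [0, 0, 0]},
    {"hand": 0.3, "offset": [2, 9, 18], "angular": [0, 0, 0]},
    {"hand": 0.3, "offset": [3.5, 15, 18], "angular": [0, 0, 0]},
    {"hand": 0.3, "offset": [5, 21, 18], "angular": [0, 0, 0]},
    {"hand": 0.3, "offset": [6.5, 27, 18], "angular": [0, 0, 0]},
    {"hand": 0.3, "offset": [8, 33, 18], "angular": [0, 0, 0]}
  ]
}}

```text
time: 38.25
tool_pos: [0.5222, 0.1366, 0.1873]
tcp_rot: [2.009, 2.415, 0.001]
wrist_force: [0.6, -1.1, -0.6]
width: 0.475
```

{"op": "drive_tool", "data": {
  "deltas": [
    {"hand": 0.3, "offset": [1, 5, 0], "angular": [0, 0, 0]},
    {"hand": 0.3, "offset": [2, 9, 0], "angular": [0, 0, 0]},
    {"hand": 0.3, "offset": [2, 9, -3], "angular": [0, 0, 0]},
    {"hand": 0.3, "offset": [2, 9, -5], "angular": [0, 0, 0]},
    {"hand": 0.3, "offset": [2, 9, -5], "angular": [0, 0, 0]},
    {"hand": 0.3, "offset": [2, 9, -5], "angular": [0, 0, 0]}
  ]
}}

```text
time: 39.0
tool_pos: [0.5424, 0.2242, 0.1375]
tcp_rot: [2.01, 2.414, 0.001]
wrist_force: [0.7, 0.0, -1.0]
width: 0.472
```

{"op": "drive_tool", "data": {
  "deltas": [
    {"hand": 0.3, "offset": [0.3, 0, -3], "angular": [0, 0, 0]},
    {"hand": 0.3, "offset": [0.3, 0, -4.6], "angular": [0, 0, 0]},
    {"hand": 0.3, "offset": [0.3, 0, -4.9], "angular": [0, 0, 0]},
    {"hand": 0.3, "offset": [0.3, 0, -5.1], "angular": [0, 0, 0]},
    {"hand": 0.3, "offset": [0.3, 0, -5.1], "angular": [0, 0, 0]}
  ]
}}

```text
time: 39.62
tool_pos: [0.5456, 0.2249, 0.0868]
tcp_rot: [2.009, 2.415, 0.002]
wrist_force: [0.1, 1.0, -1.1]
width: 0.47
```

{"op": "drive_tool", "data": {
  "deltas": [
    {"hand": 0.55, "offset": [0, 0, 0], "angular": [0, 0, 0]},
    {"hand": 0.75, "offset": [0, 0, 0], "angular": [0, 0, 0]},
    {"hand": 0.75, "offset": [0, 0, 0], "angular": [0, 0, 0]},
    {"hand": 0.75, "offset": [0, 0, 4], "angular": [0, 0, 0]},
    {"hand": 0.75, "offset": [0, 0, 10], "angular": [0, 0, 0]},
    {"hand": 0.75, "offset": [-1, -5, 12], "angular": [0, 0, 0]},
    {"hand": 0.75, "offset": [-2, -11, 12], "angular": [0, 0, 0]},
    {"hand": 0.75, "offset": [-4, -16, 12], "angular": [0, 0, 0]}
  ]
}}

```text
time: 40.62
tool_pos: [0.5053, 0.0631, 0.2069]
tcp_rot: [2.008, 2.414, 0.002]
wrist_force: [-0.3, 0.3, -0.7]
width: 0.753
```

```bash
python3 det.py|head -8; python3 st.py
```

```text
[ 0.5653 -0.3195] [453.8 191.1] pan: [ 0.5566 -0.2973]
[0.5533 0.2462] [219.5 196.6] pan: [0.5454 0.2299]
[0.512  0.4197] [147.2 213.9] pan: [0.507  0.3916]
[ 0.5102 -0.263 ] [430.9 213.9] pan: [ 0.5052 -0.2447]
[0.4952 0.4167] [148.3 220.8] pan: [0.4913 0.3889]
[ 0.4422 -0.3227] [456.3 242.1] pan: [ 0.4419 -0.3003]
[ 0.4413 -0.6312] [585.  242.2] pan: [ 0.4411 -0.5878]
[0.2698 0.6328] [ 54.7 316.2] pan: [0.2812 0.5902]
[0.502  0.0582 0.206 ] [-3.02 -3.2  -1.02] [-0.134  0.146  0.073] -0.1103 [ 1.484 -1.519 -0.143] 0.7468748799483127
```

{"op": "drive_tool", "data": {
  "deltas": [
    {"hand": 0.75, "offset": [0, -6, 0], "angular": [0, 0, 0]},
    {"hand": 0.75, "offset": [0.2, -12, 0], "angular": [0, 0, 0]},
    {"hand": 0.75, "offset": [0.4, -18, 0], "angular": [0, 0, 0]},
    {"hand": 0.75, "offset": [0.6, -24, 0], "angular": [0, 0, 0]},
    {"hand": 0.75, "offset": [0.7, -30, -4], "angular": [0, 0, 0]},
    {"hand": 0.75, "offset": [0.7, -32.3, -10], "angular": [0, 0, 0]},
    {"hand": 0.75, "offset": [0.7, -32.3, -14], "angular": [0, 0, 0]},
    {"hand": 0.75, "offset": [0.7, -32.3, -14], "angular": [0, 0, 0]}
  ]
}}

```text
time: 41.68
tool_pos: [0.508, -0.2565, 0.0613]
tcp_rot: [-2.004, -2.406, 0.003]
wrist_force: [0.2, 0.5, 0.0]
width: 0.753
```

{"op": "drive_tool", "data": {
  "deltas": [
    {"hand": 0.75, "offset": [0, 0, 0], "angular": [0, 0, 0]},
    {"hand": 0.75, "offset": [0, 0, 0], "angular": [0, 0, 0]}
  ]
}}

```text
time: 41.92
tool_pos: [0.5144, -0.2589, 0.0691]
tcp_rot: [2.005, 2.412, 0.002]
wrist_force: [0.3, 0.0, 0.9]
width: 0.749
```

{"op": "drive_tool", "data": {
  "deltas": [
    {"hand": 0.75, "offset": [-0.4, -0.4, -2], "angular": [0, 0, 0]},
    {"hand": 0.75, "offset": [-0.4, -0.4, -4.5], "angular": [0, 0, 0]},
    {"hand": 0.75, "offset": [-0.4, -0.4, -6], "angular": [0, 0, 0]},
    {"hand": 0.75, "offset": [-0.4, -0.4, -6], "angular": [0, 0, 0]},
    {"hand": 0.3, "offset": [-0.4, -0.4, -6], "angular": [0, 0, 0]},
    {"hand": 0.3, "offset": [-0.4, -0.4, -6], "angular": [0, 0, 0]},
    {"hand": 0.3, "offset": [-0.4, -0.4, -6], "angular": [0, 0, 0]},
    {"hand": 0.3, "offset": [-0.4, -0.4, -6], "angular": [0, 0, 0]}
  ]
}}

```text
time: 42.92
tool_pos: [0.5095, -0.2629, 0.0076]
tcp_rot: [2.007, 2.413, 0.001]
wrist_force: [-0.3, 0.1, 6.0]
width: 0.474
```

{"op": "drive_tool", "data": {
  "deltas": [
    {"hand": 0.3, "offset": [0, 0, 4], "angular": [0, 0, 0]},
    {"hand": 0.3, "offset": [0, 0, 10], "angular": [0, 0, 0]},
    {"hand": 0.3, "offset": [0, 4, 15], "angular": [0, 0, 0]},
    {"hand": 0.3, "offset": [1, 9, 18], "angular": [0, 0, 0]},
    {"hand": 0.3, "offset": [1.5, 15, 18], "angular": [0, 0, 0]},
    {"hand": 0.3, "offset": [2, 21, 18], "angular": [0, 0, 0]},
    {"hand": 0.3, "offset": [2.5, 27, 18], "angular": [0, 0, 0]},
    {"hand": 0.3, "offset": [3, 33, 18], "angular": [0, 0, 0]}
  ]
}}

```text
time: 43.92
tool_pos: [0.5377, 0.0695, 0.186]
tcp_rot: [2.009, 2.415, 0.0]
wrist_force: [1.7, -0.6, -0.7]
width: 0.473
```

{"op": "drive_tool", "data": {
  "deltas": [
    {"hand": 0.3, "offset": [0.8, 6, 0], "angular": [0, 0, 0]},
    {"hand": 0.3, "offset": [1.6, 10.6, 0], "angular": [0, 0, 0]},
    {"hand": 0.3, "offset": [1.6, 10.6, -3], "angular": [0, 0, 0]},
    {"hand": 0.3, "offset": [1.6, 10.6, -5], "angular": [0, 0, 0]},
    {"hand": 0.3, "offset": [1.6, 10.6, -5], "angular": [0, 0, 0]},
    {"hand": 0.3, "offset": [1.6, 10.6, -5], "angular": [0, 0, 0]}
  ]
}}

```text
time: 44.68
tool_pos: [0.5544, 0.1731, 0.1364]
tcp_rot: [2.01, 2.414, 0.001]
wrist_force: [0.3, -0.1, -1.2]
width: 0.474
```

{"op": "drive_tool", "data": {
  "deltas": [
    {"hand": 0.3, "offset": [0.1, 0, -3], "angular": [0, 0, 0]},
    {"hand": 0.3, "offset": [0.1, 0, -4.5], "angular": [0, 0, 0]},
    {"hand": 0.3, "offset": [0.1, 0, -4.9], "angular": [0, 0, 0]},
    {"hand": 0.3, "offset": [0.1, 0, -5.05], "angular": [0, 0, 0]},
    {"hand": 0.3, "offset": [0.1, 0, -5.05], "angular": [0, 0, 0]}
  ]
}}

```text
time: 45.3
tool_pos: [0.5557, 0.1739, 0.0863]
tcp_rot: [2.009, 2.415, 0.002]
wrist_force: [-0.3, -0.7, -0.3]
width: 0.476
```

{"op": "drive_tool", "data": {
  "deltas": [
    {"hand": 0.55, "offset": [0, 0, 0], "angular": [0, 0, 0]},
    {"hand": 0.75, "offset": [0, 0, 0], "angular": [0, 0, 0]},
    {"hand": 0.75, "offset": [0, 0, 0], "angular": [0, 0, 0]},
    {"hand": 0.75, "offset": [0, 0, 4], "angular": [0, 0, 0]},
    {"hand": 0.75, "offset": [0, 0, 10], "angular": [0, 0, 0]},
    {"hand": 0.75, "offset": [-1, -5, 12], "angular": [0, 0, 0]},
    {"hand": 0.75, "offset": [-2, -11, 12], "angular": [0, 0, 0]},
    {"hand": 0.75, "offset": [-3, -16, 12], "angular": [0, 0, 0]}
  ]
}}

```text
time: 46.3
tool_pos: [0.525, 0.0121, 0.2064]
tcp_rot: [2.007, 2.414, 0.001]
wrist_force: [0.7, -0.1, -0.5]
width: 0.749
```

```bash
python3 det.py|head -8; python3 st.py
```

```text
[ 0.5758 -0.2694] [432.9 186.8] pan: [ 0.5664 -0.2506]
[0.5648 0.1856] [244.7 191.8] pan: [0.5561 0.1735]
[0.5533 0.2447] [220.1 196.6] pan: [0.5454 0.2285]
[0.512  0.4197] [147.2 213.9] pan: [0.5069 0.3916]
[0.4952 0.4168] [148.2 220.9] pan: [0.4913 0.3889]
[ 0.4422 -0.3227] [456.3 242.1] pan: [ 0.4419 -0.3002]
[0.2817 0.5716] [ 80.7 311. ] pan: [0.2923 0.5332]
[0.2707 0.6003] [ 68.5 315.8] pan: [0.282  0.5599]
[0.5234 0.007  0.2059] [-2.18 -4.17 -0.26] [-0.145  0.071  0.02 ] -0.2103 [ 1.592 -0.651 -0.149] 0.7488153326229527
```

{"op": "drive_tool", "data": {
  "deltas": [
    {"hand": 0.75, "offset": [1, -6, 0], "angular": [0, 0, 0]},
    {"hand": 0.75, "offset": [2, -12, 0], "angular": [0, 0, 0]},
    {"hand": 0.75, "offset": [3, -18, 0], "angular": [0, 0, 0]},
    {"hand": 0.75, "offset": [4, -24, 0], "angular": [0, 0, 0]},
    {"hand": 0.75, "offset": [5.1, -27.9, -4], "angular": [0, 0, 0]},
    {"hand": 0.75, "offset": [5.1, -27.9, -10], "angular": [0, 0, 0]},
    {"hand": 0.75, "offset": [5.1, -27.9, -14], "angular": [0, 0, 0]},
    {"hand": 0.75, "offset": [5.1, -27.9, -14], "angular": [0, 0, 0]}
  ]
}}

```text
time: 47.35
tool_pos: [0.5725, -0.2635, 0.0608]
tcp_rot: [-2.004, -2.408, 0.003]
wrist_force: [-0.4, 0.6, -0.9]
width: 0.752
```

{"op": "drive_tool", "data": {
  "deltas": [
    {"hand": 0.75, "offset": [0, 0, 0], "angular": [0, 0, 0]},
    {"hand": 0.75, "offset": [0, 0, 0], "angular": [0, 0, 0]}
  ]
}}

```text
time: 47.6
tool_pos: [0.5783, -0.2661, 0.0687]
tcp_rot: [2.005, 2.412, 0.002]
wrist_force: [-0.1, -0.6, 0.3]
width: 0.749
```

```bash
python3 st.py
```

```text
[ 0.5783 -0.2661  0.0687] [-0.07 -0.57  0.27] [ 0.032 -0.038  0.014] -0.6538 [-0.003  0.017  0.001] 0.7488123771857559
```

{"op": "drive_tool", "data": {
  "deltas": [
    {"hand": 0.75, "offset": [-0.25, -0.3, -2], "angular": [0, 0, 0]},
    {"hand": 0.75, "offset": [-0.25, -0.3, -4.5], "angular": [0, 0, 0]},
    {"hand": 0.75, "offset": [-0.25, -0.3, -5.9], "angular": [0, 0, 0]},
    {"hand": 0.75, "offset": [-0.25, -0.3, -5.9], "angular": [0, 0, 0]},
    {"hand": 0.3, "offset": [-0.25, -0.3, -5.9], "angular": [0, 0, 0]},
    {"hand": 0.3, "offset": [-0.25, -0.3, -5.9], "angular": [0, 0, 0]},
    {"hand": 0.3, "offset": [-0.25, -0.3, -5.9], "angular": [0, 0, 0]},
    {"hand": 0.3, "offset": [-0.25, -0.3, -5.9], "angular": [0, 0, 0]}
  ]
}}

```text
time: 48.6
tool_pos: [0.5745, -0.2688, 0.0076]
tcp_rot: [2.008, 2.414, 0.001]
wrist_force: [0.1, -0.9, 3.9]
width: 0.475
```

{"op": "drive_tool", "data": {
  "deltas": [
    {"hand": 0.3, "offset": [0, 0, 4], "angular": [0, 0, 0]},
    {"hand": 0.3, "offset": [0, 0, 10], "angular": [0, 0, 0]},
    {"hand": 0.3, "offset": [0, 4, 15], "angular": [0, 0, 0]},
    {"hand": 0.3, "offset": [0, 9, 18], "angular": [0, 0, 0]},
    {"hand": 0.3, "offset": [-0.2, 15, 18], "angular": [0, 0, 0]},
    {"hand": 0.3, "offset": [-0.4, 21, 18], "angular": [0, 0, 0]},
    {"hand": 0.3, "offset": [-0.6, 27, 18], "angular": [0, 0, 0]},
    {"hand": 0.3, "offset": [-0.9, 33, 18], "angular": [0, 0, 0]}
  ]
}}

```text
time: 49.6
tool_pos: [0.5638, 0.0636, 0.1862]
tcp_rot: [-2.009, -2.415, 0.0]
wrist_force: [1.3, -0.5, -1.0]
width: 0.476
```

{"op": "drive_tool", "data": {
  "deltas": [
    {"hand": 0.3, "offset": [0, 5.8, 0], "angular": [0, 0, 0]},
    {"hand": 0.3, "offset": [0, 5.8, 0], "angular": [0, 0, 0]},
    {"hand": 0.3, "offset": [0, 5.8, -3], "angular": [0, 0, 0]},
    {"hand": 0.3, "offset": [0, 5.8, -5], "angular": [0, 0, 0]},
    {"hand": 0.3, "offset": [0, 5.8, -5], "angular": [0, 0, 0]},
    {"hand": 0.3, "offset": [0, 5.8, -5], "angular": [0, 0, 0]}
  ]
}}

```text
time: 50.35
tool_pos: [0.565, 0.1191, 0.1368]
tcp_rot: [2.01, 2.414, 0.0]
wrist_force: [0.1, -0.2, -0.8]
width: 0.475
```

{"op": "drive_tool", "data": {
  "deltas": [
    {"hand": 0.3, "offset": [0, -0.1, -3], "angular": [0, 0, 0]},
    {"hand": 0.3, "offset": [0, -0.1, -4.5], "angular": [0, 0, 0]},
    {"hand": 0.3, "offset": [0, -0.1, -4.9], "angular": [0, 0, 0]},
    {"hand": 0.3, "offset": [0, -0.1, -5.05], "angular": [0, 0, 0]},
    {"hand": 0.3, "offset": [0, -0.1, -5.05], "angular": [0, 0, 0]}
  ]
}}

```text
time: 50.98
tool_pos: [0.5653, 0.1189, 0.0868]
tcp_rot: [2.008, 2.415, 0.002]
wrist_force: [-0.2, -0.4, -0.6]
width: 0.474
```

{"op": "drive_tool", "data": {
  "deltas": [
    {"hand": 0.55, "offset": [0, 0, 0], "angular": [0, 0, 0]},
    {"hand": 0.75, "offset": [0, 0, 0], "angular": [0, 0, 0]},
    {"hand": 0.75, "offset": [0, 0, 0], "angular": [0, 0, 0]},
    {"hand": 0.75, "offset": [0, 0, 4], "angular": [0, 0, 0]},
    {"hand": 0.75, "offset": [0, 0, 10], "angular": [0, 0, 0]},
    {"hand": 0.75, "offset": [-2, -5, 12], "angular": [0, 0, 0]},
    {"hand": 0.75, "offset": [-4, -10, 12], "angular": [0, 0, 0]},
    {"hand": 0.75, "offset": [-5, -16, 12], "angular": [0, 0, 0]}
  ]
}}

```text
time: 51.98
tool_pos: [0.514, -0.0421, 0.2069]
tcp_rot: [2.006, 2.416, 0.002]
wrist_force: [0.8, -0.3, -0.7]
width: 0.748
```

```bash
python3 det.py|head -8; python3 st.py
```

```text
[0.5756 0.1265] [269.2 187.3] pan: [0.5662 0.1184]
[0.5648 0.1856] [244.7 191.8] pan: [0.5561 0.1734]
[0.5533 0.2447] [220.2 196.6] pan: [0.5454 0.2285]
[0.512  0.4197] [147.2 213.9] pan: [0.5069 0.3916]
[0.4952 0.4168] [148.2 220.8] pan: [0.4913 0.3889]
[ 0.4422 -0.3227] [456.3 242.1] pan: [ 0.4419 -0.3003]
[0.2817 0.5716] [ 80.7 311. ] pan: [0.2923 0.5332]
[0.2707 0.6003] [ 68.5 315.8] pan: [0.282  0.5599]
[ 0.5127 -0.0492  0.2065] [-2.33 -3.73  0.31] [-0.16  -0.013  0.042] -0.3188 [ 2.098 -0.294 -0.162] 0.7495697628748602
```

{"op": "drive_tool", "data": {
  "deltas": [
    {"hand": 0.75, "offset": [-1.5, -6, 0], "angular": [0, 0, 0]},
    {"hand": 0.75, "offset": [-3, -12, 0], "angular": [0, 0, 0]},
    {"hand": 0.75, "offset": [-4.5, -17.5, 0], "angular": [0, 0, 0]},
    {"hand": 0.75, "offset": [-6, -23, 0], "angular": [0, 0, 0]},
    {"hand": 0.75, "offset": [-7.2, -27.6, -4], "angular": [0, 0, 0]},
    {"hand": 0.75, "offset": [-7.2, -27.6, -10], "angular": [0, 0, 0]},
    {"hand": 0.75, "offset": [-7.2, -27.6, -14], "angular": [0, 0, 0]},
    {"hand": 0.75, "offset": [-7.2, -27.6, -14], "angular": [0, 0, 0]}
  ]
}}

```text
time: 53.02
tool_pos: [0.4395, -0.315, 0.0622]
tcp_rot: [-2.004, -2.408, 0.0]
wrist_force: [-0.5, 0.3, 0.3]
width: 0.752
```

{"op": "drive_tool", "data": {
  "deltas": [
    {"hand": 0.75, "offset": [0, 0, 0], "angular": [0, 0, 0]},
    {"hand": 0.75, "offset": [0, 0, 0], "angular": [0, 0, 0]}
  ]
}}

```text
time: 53.28
tool_pos: [0.4446, -0.3185, 0.0687]
tcp_rot: [2.005, 2.412, 0.0]
wrist_force: [0.1, -0.4, -0.2]
width: 0.749
```

{"op": "drive_tool", "data": {
  "deltas": [
    {"hand": 0.75, "offset": [-0.25, -0.4, -2], "angular": [0, 0, 0]},
    {"hand": 0.75, "offset": [-0.25, -0.4, -4.5], "angular": [0, 0, 0]},
    {"hand": 0.75, "offset": [-0.25, -0.4, -5.9], "angular": [0, 0, 0]},
    {"hand": 0.75, "offset": [-0.25, -0.4, -5.9], "angular": [0, 0, 0]},
    {"hand": 0.3, "offset": [-0.25, -0.4, -5.9], "angular": [0, 0, 0]},
    {"hand": 0.3, "offset": [-0.25, -0.4, -5.9], "angular": [0, 0, 0]},
    {"hand": 0.3, "offset": [-0.25, -0.4, -5.9], "angular": [0, 0, 0]},
    {"hand": 0.3, "offset": [-0.25, -0.4, -5.9], "angular": [0, 0, 0]}
  ]
}}

```text
time: 54.28
tool_pos: [0.4413, -0.3222, 0.0085]
tcp_rot: [2.007, 2.413, 0.0]
wrist_force: [-0.8, 1.7, 6.1]
width: 0.471
```

{"op": "drive_tool", "data": {
  "deltas": [
    {"hand": 0.3, "offset": [0, 0, 4], "angular": [0, 0, 0]},
    {"hand": 0.3, "offset": [0, 0, 10], "angular": [0, 0, 0]},
    {"hand": 0.3, "offset": [1, 4, 15], "angular": [0, 0, 0]},
    {"hand": 0.3, "offset": [3, 9, 18], "angular": [0, 0, 0]},
    {"hand": 0.3, "offset": [5, 14.5, 18], "angular": [0, 0, 0]},
    {"hand": 0.3, "offset": [7, 20, 18], "angular": [0, 0, 0]},
    {"hand": 0.3, "offset": [9, 25.5, 18], "angular": [0, 0, 0]},
    {"hand": 0.3, "offset": [11, 31, 18], "angular": [0, 0, 0]}
  ]
}}

```text
time: 55.28
tool_pos: [0.5503, -0.0094, 0.1871]
tcp_rot: [2.009, 2.415, 0.0]
wrist_force: [0.3, 0.5, -1.0]
width: 0.478
```

{"op": "drive_tool", "data": {
  "deltas": [
    {"hand": 0.3, "offset": [2, 5, 0], "angular": [0, 0, 0]},
    {"hand": 0.3, "offset": [2.4, 7.7, 0], "angular": [0, 0, 0]},
    {"hand": 0.3, "offset": [2.4, 7.7, -3], "angular": [0, 0, 0]},
    {"hand": 0.3, "offset": [2.4, 7.7, -5], "angular": [0, 0, 0]},
    {"hand": 0.3, "offset": [2.4, 7.7, -5], "angular": [0, 0, 0]},
    {"hand": 0.3, "offset": [2.4, 7.7, -5], "angular": [0, 0, 0]}
  ]
}}

```text
time: 56.02
tool_pos: [0.5744, 0.0652, 0.1374]
tcp_rot: [2.01, 2.414, 0.0]
wrist_force: [-0.1, 0.9, -1.3]
width: 0.47
```

{"op": "drive_tool", "data": {
  "deltas": [
    {"hand": 0.3, "offset": [0, -0.05, -3], "angular": [0, 0, 0]},
    {"hand": 0.3, "offset": [0, -0.05, -4.5], "angular": [0, 0, 0]},
    {"hand": 0.3, "offset": [0, -0.05, -4.9], "angular": [0, 0, 0]},
    {"hand": 0.3, "offset": [0, -0.05, -5.05], "angular": [0, 0, 0]},
    {"hand": 0.3, "offset": [0, -0.05, -5.05], "angular": [0, 0, 0]}
  ]
}}

```text
time: 56.65
tool_pos: [0.5748, 0.0653, 0.0873]
tcp_rot: [2.009, 2.414, 0.002]
wrist_force: [-0.3, -0.1, -0.3]
width: 0.477
```

{"op": "drive_tool", "data": {
  "deltas": [
    {"hand": 0.55, "offset": [0, 0, 0], "angular": [0, 0, 0]},
    {"hand": 0.75, "offset": [0, 0, 0], "angular": [0, 0, 0]},
    {"hand": 0.75, "offset": [0, 0, 0], "angular": [0, 0, 0]},
    {"hand": 0.75, "offset": [0, 0, 4], "angular": [0, 0, 0]},
    {"hand": 0.75, "offset": [0, 0, 10], "angular": [0, 0, 0]},
    {"hand": 0.75, "offset": [-2, -5, 12], "angular": [0, 0, 0]},
    {"hand": 0.75, "offset": [-4, -10, 12], "angular": [0, 0, 0]},
    {"hand": 0.75, "offset": [-6, -15, 12], "angular": [0, 0, 0]}
  ]
}}

```text
time: 57.65
tool_pos: [0.5138, -0.086, 0.2074]
tcp_rot: [2.007, 2.415, 0.001]
wrist_force: [0.0, -0.0, 0.3]
width: 0.748
```

{"op": "drive_tool", "data": {
  "deltas": [
    {"hand": 0.75, "offset": [-2, -5, 0], "angular": [0, 0, 0]},
    {"hand": 0.75, "offset": [-4, -10, 0], "angular": [0, 0, 0]},
    {"hand": 0.75, "offset": [-6, -15, 0], "angular": [0, 0, 0]},
    {"hand": 0.75, "offset": [-6, -15, 0], "angular": [0, 0, 0]},
    {"hand": 0.75, "offset": [-6, -15, 0], "angular": [0, 0, 0]}
  ]
}}

```text
time: 58.28
tool_pos: [0.454, -0.2347, 0.2065]
tcp_rot: [-2.01, -2.414, -0.001]
wrist_force: [0.5, 0.1, 0.3]
width: 0.753
```

```bash
python3 det.py|head -6; python3 - <<'E'
from h import *
from workcell import bot
A=bot.read_camera("top")["frame"]; B=bot.read_camera("scene")["frame"]
a=cv2.resize(A[110:310,100:500],None,fx=1.5,fy=1.5,interpolation=cv2.INTER_CUBIC); b=cv2.resize(B[130:330,130:530],None,fx=1.5,fy=1.5,interpolation=cv2.INTER_CUBIC)
cv2.imwrite("pics/f.png",cv2.convertScaleAbs(np.vstack([a,b]),alpha=1.4))
E
```

```text
[0.5855 0.0685] [293.2 183.2] pan: [0.5754 0.0643]
[0.5756 0.1265] [269.2 187.3] pan: [0.5662 0.1184]
[0.5648 0.1856] [244.7 191.8] pan: [0.5561 0.1735]
[0.5533 0.2447] [220.2 196.6] pan: [0.5454 0.2285]
[0.512  0.4197] [147.2 213.9] pan: [0.507  0.3916]
[0.4952 0.4168] [148.2 220.9] pan: [0.4913 0.3889]
```

View pics/f.png

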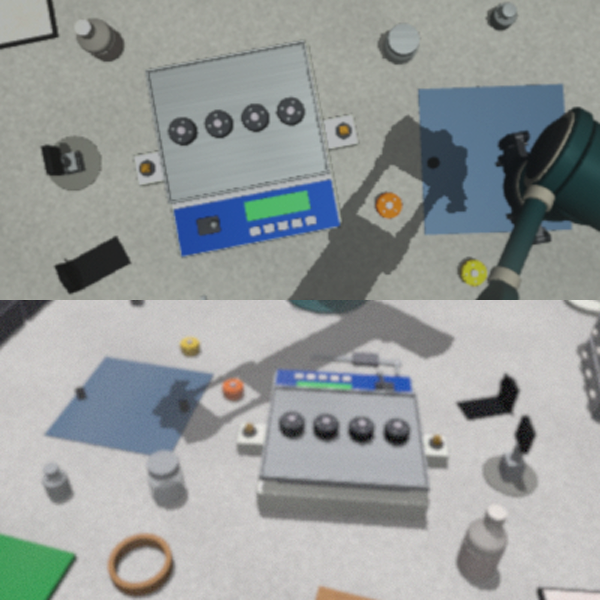

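```bash
python3 -c "
from workcell import bot
print(bot.finish_job())"
```

```text
the job is handed in; nothing more can be done
None
```

The job is handed in at about 58 s of the 208 s allowed; I got no verdict back.

**What I did**
- **Screws:** I turned both locking screws anticlockwise with the socket key until they met a stop.
- **Key:** I stood it back upright on the pad.
- **Toggle:** I flipped it with the shut fingers while the pan was still empty.
- **Motors:** I laid the four motors on the mat side by side on the pan. One was knocked about 5 cm aside partway through, and I picked it up from its new place.

**Last checks**
- **Motors:** The final pictures show all four on the pan in a row, about 54 mm apart and clear of the rim.
- **Rest of the scene:** The toggle leans to its on side, and the jar and bottle are standing. The two dampers and the orange and yellow parts are still there.
- **Key:** It stands within about 3 mm of the pad's middle, judged from the pictures.

**Doubts**
- **Left screw:** On the first try I over-rotated the key, and it jammed on the head and then slipped over it. I turned it to the stop a second time. The torque rose at the angle I expected for the released position, 0.11 N m on the left and 0.16 N m on the right.
- **Both screws:** That torque and the key's angle are my only evidence that they are released. A quarter-turn of the square heads can't be seen in the images.

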